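# Pack the glaze test tiles into the sample case

## Task

Lever the lid of the wooden sample case open with the orange-handled pry knife (not with the fingers), swing it up wide open, and move every glaze test tile from the drying rack into the case, one per slot, upright and fully down. Then close the lid fully and leave the knife lying on its blue mat. Keep the tiles upright all along, and do not disturb the bowl, the cup or the lump of clay.

Things in the scene. Friction and masses are not known exactly. Their poses are not given: they have to be found in the camera images.
- case: Fixed wooden case, outer 226 (its x) x 130 (y) x 88 mm high without the lid, walls 6 mm; origin at the centre of its underside. Its -y side is the front, facing the robot's right; the lid hinges on the +y rim. Inside, a black insert (top at z 42 mm) has five slots, 10.5 mm wide in x, 86.5 mm long in y, mouths chamfered 4 mm, at x = -76, -38, 0, 38, 76 mm. Seated tiles end 10 mm below the rim.
- lid (a joint): Lid angle, rad: 0 shut, 1.75 wide open (its stop), a little past upright. Pale wooden panel 226 x 130 x 8 mm with a paper sheet and two coloured patches on top, lying on the case's rim (underside at case z 88 mm), flush with the walls, no handle. Stiff hinge: it stays at any angle; lifting or closing takes about 2 to 3 N at the front edge.
- notch (a point): Centre of the pry notch in the case's front (-y) wall, at its outer face: an opening 48 mm wide and 9 mm high right under the lid's front edge, open from the outside to the inside of the case (case y = -65 mm; z from 79 to 88 mm).
- hinge (a point): Middle of the lid's hinge line, which runs along the case's x at case y = +65 mm, z = 88 mm (the lid's underside); axes as the case's.
- slot0 (a point): Centre of the floor of slot 0 of the case (case x -76 mm, z 8 mm); axes as the case's, slot running along y. Empty at the start.
- slot1 (a point): Centre of the floor of slot 1 of the case (case x -38 mm, z 8 mm); axes as the case's, slot running along y. Empty at the start.
- slot2 (a point): Centre of the floor of slot 2 of the case (case x 0 mm, z 8 mm); axes as the case's, slot running along y. Empty at the start.
- slot3 (a point): Centre of the floor of slot 3 of the case (case x 38 mm, z 8 mm); axes as the case's, slot running along y. Empty at the start.
- slot4 (a point): Centre of the floor of slot 4 of the case (case x 76 mm, z 8 mm); axes as the case's, slot running along y. Empty at the start.
- knife: Pry knife, loose, about 110 g: orange handle 100 x 22 x 20 mm, stiff flat steel blade. Origin under the middle of the handle; +x points to the blade, z up as it lies. Blade from x = 50 to 137 mm, 20 mm wide, 2.5 mm thick, mid-plane at z = 10 mm. Centre of mass near x = 28 mm. At the start it lies on the mat, blade towards the case.
- knife_tip (a point): Middle of the end of the knife's blade (knife x = 137 mm, z = 10 mm).
- mat: Fixed blue mat, 230 (its x) x 130 x 4 mm thick, where the knife belongs; origin at the centre of its underside.
- rack: Fixed pale wooden drying rack, 200 (its x) x 100 x 33 mm high, origin at the centre of its underside. Five slots 11 mm wide, 87 mm long (along y), floor at z = 5 mm, at x = -76, -38, 0, 38, 76 mm; each tile starts standing in one of them, its top 75 mm above the table.
- tile0: Fired clay test tile with purple glaze on its upper part: a slab 8 mm thick (its x), 80 mm wide (its y), 70 mm tall (its z), 90 g, standing on edge; origin at the centre of its underside. May be absent.
- tile1: Fired clay test tile with blue glaze on its upper part: a slab 8 mm thick (its x), 80 mm wide (its y), 70 mm tall (its z), 90 g, standing on edge; origin at the centre of its underside. May be absent.
- tile2: Fired clay test tile with green glaze on its upper part: a slab 8 mm thick (its x), 80 mm wide (its y), 70 mm tall (its z), 90 g, standing on edge; origin at the centre of its underside. May be absent.
- tile3: Fired clay test tile with yellow glaze on its upper part: a slab 8 mm thick (its x), 80 mm wide (its y), 70 mm tall (its z), 90 g, standing on edge; origin at the centre of its underside. May be absent.
- tile4: Fired clay test tile with white glaze on its upper part: a slab 8 mm thick (its x), 80 mm wide (its y), 70 mm tall (its z), 90 g, standing on edge; origin at the centre of its underside. May be absent.
- bowl: Bystander: purple bowl, 100 mm across, 50 mm high, origin at the centre of its underside.
- cup: Bystander: white plastic cup, 68 mm across, 85 mm high, origin at the centre of its underside.
- clay: Bystander: brown lump of clay, 60 x 50 x 40 mm, origin at the centre of its underside.
Mind the look-alikes: they are no part of the job. Several things look just like the knife: the one meant starts farthest to the robot's left.

How it is judged:
By the outcome, as a careful person would: the job done as asked, in the order asked, and still so for the second after the job is handed in, with the robot touching nothing.
Of tile0, tile1, tile2, tile3, tile4 only 3 to 5 are there at a start; the rules pass over those that are not, and their reading is None.
At some moment in a run one of knife may be knocked a few centimetres aside while the robot is not near it.
It also fails if it takes over 210 s, if anything falls off the work surface, if the arm or the gripper's body presses on something with over 40 N, if the wrist force passes 120 N, or if a joint passes its speed limit or range.

## Robot

A 6-joint arm with a two-finger parallel gripper is mounted at the origin on the work surface. World frame = base frame: x ahead of the robot, y to its left, z up, the work surface at z = 0. Lengths are in m, angles in degrees, forces in N, time in s.
With the tool pointing down it reaches from about 0.4 to 0.825 m from the base axis. Payload 7 kg.
Tool frame: the origin (TCP) lies midway between the tips of the shut fingers; the grasp point (between the pads) lies 19 mm behind it; x points along the fingers, z is the direction in which the jaws open and shut, and the axes are right-handed (so a half turn about x gives the same grasp; the last joint's range is limited). The gripper opens to 88 mm and grips with 3 to 60 N. Pads are 19 mm wide; open, the fingers measure 130 mm over their backs; the gripper's body (78 mm by 193 mm) begins 47 mm behind the grasp point.
Start: joints at [-54.483, 20.546, 0.682, 0, -70.136, -16.507], TCP at [0.22, -0.638, 0.227] pointing down, gripper open.
Joint ranges: [-176.03, 176.03], [-82.01, 121.73], [-58.28, 71.71], [-173.87, 95.51], [-174.79, -0.11], [-173.66, 173.66]. Speed limits (degrees/s): [136.94, 136.94, 172.46, 180, 180, 180].

## Interface

Orientations are given as [roll, pitch, yaw] about the fixed x, y, z axes, in that order (R = Rz(yaw) Ry(pitch) Rx(roll)).
In Python, from plant import ctrl gives the robot as it stands.
- The arm moves only by the tool servo_tool, never from a script. Its argument "motion" is a list of rows, each an object with "offset": the shift along the tool's x, y, z in m, a list of three; "roll": the turn about the tool's x in degrees; "claw": the opening, from -1 (shut) to 1 (fully open), so that 0 is half open. In form: [{"offset": [x, y, z], "roll": roll, "claw": claw}, ...]. A call has 1 to 12 rows; each row shifts and turns the commanded pose from where the row before left it, along the tool's axes as they then stand; what a row does not reach is not made up. A row lasts 1/8 s, in which the tool goes at most 62.5 mm and 10.7 degrees, less where a joint would pass 70% of its speed; a pose out of reach is approached as far as the arm can. A call is refused whole if a number of a shift passes 0.0625 or a number of a turn 10.7, either way. A call with a gripper value outside its range is refused whole. The fingers move at their own pace and stop on an object; the grip force is fixed at half the most. Time passes only in rows, so rows that do not move let the fingers close. It gives the time, the measured TCP pose, the force and the opening at its end, in the units of the state.
- ctrl.get_obs(): the state, without advancing time (a new reading comes with each control period).
- ctrl.snapshot(name): name is "side" or "top" or "wrist"; returns a dict with "frame" (400x640x3 uint8, blue, green, red), "z_map" (400x640 float32, m along the optical axis (not along the pixel's ray), 0 where there is no reading), "mtx" (3x3 intrinsics, pixels), "extrinsics" (4x4, takes a point from camera to world coordinates). Camera axes: x right, y up, looking along -z (the intrinsics and any distortion apply to the point x, -y, -z); pixel columns grow to the right and rows downward; lengths in m; the calibration is good to about 2 mm. A picture is of the moment at which its call begins.
- ctrl.close_job(): hands the job in, once; it reports no verdict.
The state is a dict: "clock": time; "joint_pos": joint angles; "qvel": joint speeds; "tau": joint torques, N m; "tool_pos": TCP position; "orientation": TCP orientation; "force": force on the tool from outside, world axes, zero at the start; "moment": the same for the moment, N m; "opening": finger opening in m.
Only numpy, scipy, OpenCV 4.12 (cv2) and the standard library are available. Lean on these libraries where they do the work, as an engineer would, in place of code of your own. Each camera call takes 0.05 s, during which the arm holds its last target.

## Working session

There is one attempt and no reset: what is moved stays moved. The work goes in short steps, Python scripts to look and compute and a tool call to move; the robot and the scene stay as the last step left them, time stands still between calls to the robot, and variables do not carry over. Pictures are saved under pics/ and viewed, and the job is handed in when it is done.

Besides the shell and the picture viewer there is one more tool, called after "Request:" by a JSON object that holds its "op" and its "data", one argument or row to a line. servo_tool: Moves the arm, as the interface text tells. Its arguments: {"type":"object","properties":{"motion":{"type":"array"}},"required":["motion"]}

```bash
ls; mkdir -p pics
python3 - <<'E'
from plant import ctrl
import cv2,numpy as np
o=ctrl.get_obs();print(o)
for n in ["side","top","wrist"]:
    s=ctrl.snapshot(n);cv2.imwrite(f"pics/{n}0.png",s["frame"]);np.savez(f"{n}0.npz",**s)
    print(n,s["mtx"].round(1).tolist(),s["extrinsics"].round(3).tolist())
E
```

```text
pics
{'clock': 0.0, 'joint_pos': array([-5.44843979e+01,  2.05919546e+01,  6.35566531e-01, -1.85301812e-02,
       -7.01361728e+01, -1.65079115e+01]), 'qvel': array([-0.05797941,  0.0023094 , -0.09756901, -0.07078739,  0.00685017,
        0.1078118 ]), 'tau': array([-9.59420795e-04, -5.82715702e+01,  2.93039507e+01,  6.99655920e+00,
        6.93778595e-03, -1.15162370e-04]), 'tool_pos': array([ 0.2196716 , -0.63775626,  0.22563544]), 'orientation': array([  5.85108995,  89.9058137 , 114.85247017]), 'force': array([ 0.89476087,  0.78108456, -0.196264  ]), 'moment': array([-0.00869269,  0.02346265,  0.00020468]), 'opening': 0.08760044917796807}
side [[504.7, 0.0, 318.0], [0.0, 504.7, 197.4], [0.0, 0.0, 1.0]] [[-0.901, 0.326, -0.285, 0.13], [-0.433, -0.655, 0.619, 0.785], [0.015, 0.681, 0.732, 1.138], [0.0, 0.0, 0.0, 1.0]]
top [[418.4, 0.0, 325.3], [0.0, 418.4, 201.8], [0.0, 0.0, 1.0]] [[0.012, 0.986, -0.168, 0.386], [-1.0, 0.011, -0.011, -0.121], [-0.009, 0.168, 0.986, 1.044], [0.0, 0.0, 0.0, 1.0]]
wrist [[295.1, 0.0, 319.2], [0.0, 295.1, 203.6], [0.0, 0.0, 1.0]] [[-0.326, -0.899, -0.293, 0.14], [0.945, -0.31, -0.102, -0.665], [0.001, -0.31, 0.951, 0.384], [0.0, 0.0, 0.0, 1.0]]
```

View pics/top0.png

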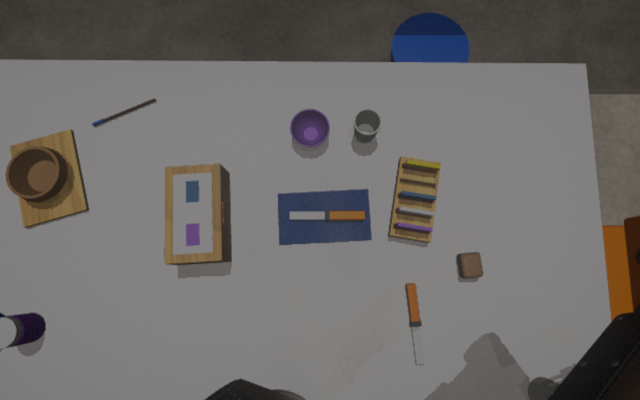

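View pics/side0.png

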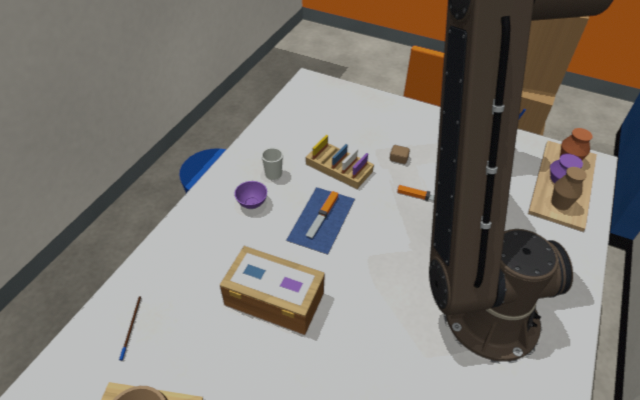

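View pics/wrist0.png

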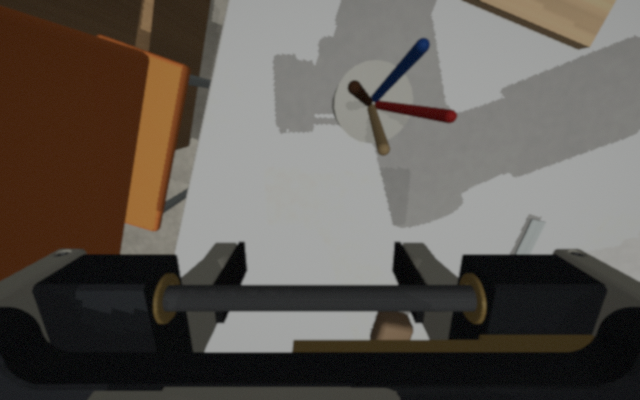

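```bash
cat > h.py <<'E'
import numpy as np,cv2
from scipy.spatial.transform import Rotation as Ro
def load(n): 
    return dict(np.load(n+".npz"))
def shot(ctrl,n,tag):
    s=ctrl.snapshot(n);cv2.imwrite(f"pics/{n}{tag}.png",s["frame"]);np.savez(f"{n}{tag}.npz",**s);return s
def cloud(s):
    d=s["z_map"];K=s["mtx"];v,u=np.mgrid[:400,:640]
    P=np.stack([(u-K[0,2])/K[0,0]*d,-(v-K[1,2])/K[1,1]*d,-d],-1)
    T=s["extrinsics"];W=P@T[:3,:3].T+T[:3,3];W[d<=0]=np.nan;return W
def ray(s,u,v,z):
    K=s["mtx"];T=s["extrinsics"];d=np.array([(u-K[0,2])/K[0,0],-(v-K[1,2])/K[1,1],-1.])
    w=T[:3,:3]@d;c=T[:3,3];return c+w*(z-c[2])/w[2]
def proj(s,p):
    K=s["mtx"];T=s["extrinsics"];c=T[:3,:3].T@(np.asarray(p)-T[:3,3])
    return K[0,2]+K[0,0]*c[0]/-c[2],K[1,2]+K[1,1]*-c[1]/-c[2]
def Rt(o): return Ro.from_euler('xyz',o["orientation"],degrees=True).as_matrix()
def rect(xy):
    (c,s,a)=cv2.minAreaRect((np.asarray(xy)*1000).astype(np.float32));return np.array(c)/1000,np.array(s)/1000,a
E
python3 - <<'E'
from h import *
s=load("top0");W=cloud(s);print(s.keys())
im=s["frame"];hsv=cv2.cvtColor(im,cv2.COLOR_BGR2HSV)
big=cv2.resize(im[140:280,150:500],None,fx=2.2,fy=2.2,interpolation=cv2.INTER_CUBIC);cv2.imwrite("pics/topbig.png",big)
print("table z",np.nanmedian(W[300:340,150:250,2]))
def roi(u0,v0,u1,v1):
    m=np.zeros((400,640),bool);m[v0:v1,u0:u1]=1;return m
m=roi(150,150,245,280)&(W[...,2]>.085); P=W[m];print("lid",np.percentile(P[:,2],[5,50,95]),rect(P[:,:2]))
m=roi(380,150,450,250)&(W[...,2]>.022)&(W[...,2]<.045);P=W[m];print("rack",np.median(P[:,2]),rect(P[:,:2]))
m=roi(380,150,450,250)&(W[...,2]>.060)
n,l,st,c=cv2.connectedComponentsWithStats(m.astype(np.uint8))
for i in range(1,n):
    P=W[l==i]; 
    if len(P)>8: print("tile",c[i],len(P),np.median(P[:,2]),rect(P[:,:2]),np.median(im[l==i],0))
H,S,V=[hsv[...,i] for i in range(3)]
m=roi(260,170,390,260)&(H>100)&(H<130)&(S>80)&(W[...,2]<.012);P=W[m];print("mat",np.median(P[:,2]),rect(P[:,:2]))
for nm,r in (("knife",(270,195,385,235)),("knife2",(400,275,430,370))):
    mm=roi(*r)&(H<20)&(S>150);P=W[mm];print(nm,"handle",np.percentile(P[:,2],[5,50,95]),rect(P[:,:2]),P.mean(0))
    mm=roi(*r)&(S<80)&(V>120)&(W[...,2]>.005);P=W[mm];
    if len(P):print(nm,"blade",np.median(P[:,2]),rect(P[:,:2]),P.mean(0))
for nm,r in (("bowl",(285,105,335,150)),("cup",(350,105,385,145)),("clay",(450,245,490,285))):
    P=W[roi(*r)&(W[...,2]>.015)];print(nm,P[:,2].max(),rect(P[:,:2]))
E
```

```text
dict_keys(['frame', 'z_map', 'mtx', 'extrinsics'])
table z -0.0002554826647118702
lid [0.09290841 0.09603692 0.09892774] (array([0.52039856, 0.193707  ]), array([0.22727856, 0.1309427 ]), 4.335214138031006)
rack 0.03260883870289599 (array([ 0.57116559, -0.3304288 ]), array([0.10123002, 0.20120624]), 81.21509552001953)
tile [422.98895028 164.32596685] 181 0.07448292085388009 (array([ 0.64575995, -0.34251862]), array([0.08095989, 0.00978809]), 80.9534683227539) [ 38. 118. 130.]
tile [417.98837209 194.93023256] 172 0.07393614550586941 (array([ 0.57066266, -0.32944519]), array([0.08082761, 0.00974121]), 81.11119079589844) [90.  74.5 56. ]
tile [416.58682635 210.67065868] 167 0.07443249020575438 (array([ 0.53327777, -0.32437997]), array([0.08072399, 0.00923371]), 81.11869049072266) [120. 125. 130.]
tile [414.46060606 226.50909091] 165 0.07519487178844331 (array([ 0.49576633, -0.31871515]), array([0.08116237, 0.00930334]), 80.9900131225586) [115.  74. 100.]
mat 0.003861402333447561 (array([ 0.52628198, -0.10535538]), array([0.1263572, 0.2263474]), 3.7841830253601074)
knife handle [0.020334
[... 240 characters left out ...]
 0.03391762]), 86.8516616821289) [ 0.52767417 -0.06406968  0.01507375]
knife2 handle [nan nan nan] (array([ 0.32051767, -0.32029178]), array([0.08552901, 0.01871448]), 6.544547080993652) [nan nan nan]
knife2 blade 0.011476670852916149 (array([ 0.27537915, -0.32781528]), array([0.05794975, 0.21010059]), 88.3447494506836) [ 0.22234275 -0.33413822  0.01144445]
bowl 0.054160406887448276 (array([ 0.74290967, -0.06815532]), array([0.09802866, 0.09728712]), 0.6687353253364563)
cup 0.08918828195115325 (array([ 0.74728693, -0.2092276 ]), array([0.06613439, 0.06570847]), 35.6668701171875)
clay 0.045255298070012495 (array([ 0.41039783, -0.4577598 ]), array([0.05969206, 0.04879769]), 5.9179606437683105)
```

View pics/topbig.png

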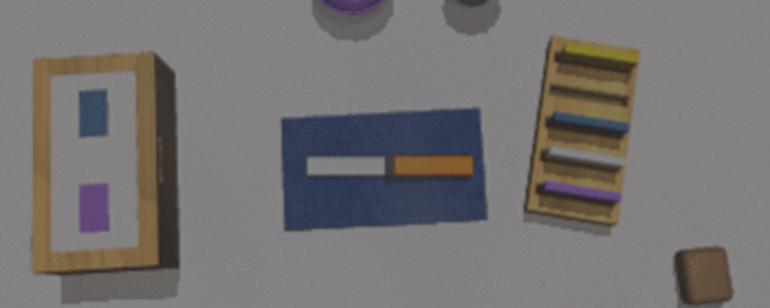

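Candidates for the knife: (330,215) on the mat (y≈-0.16) and (414,320) (y≈-0.32). The one on the mat is farther left and has its blade towards the case, and the crop confirms it. The tiles present are yellow, blue, white and purple; the second rack slot is empty (green is absent).

```bash
cat >> h.py <<'E'
def state(ctrl):
    o=ctrl.get_obs();R=Rt(o);z=R[:,2];a=(np.degrees(np.arctan2(z[1],z[0]))+90)%180-90
    print("t%.2f"%o["clock"],"p",o["tool_pos"].round(4),"jaw %.2f"%a,"xdown",R[:,0].round(3),"F",o["force"].round(1),"op %.4f"%o["opening"],"j6 %.0f"%o["joint_pos"][5]);return o,R,a
def go(ctrl,tgt=None,jaw=None):
    "print tool-axes offset (total) and roll (total) to reach target; roll is applied after/before"
    o,R,a=state(ctrl)
    r=0
    if jaw is not None:
        d=(jaw-a+90)%180-90; r=-d   # roll about down = -yaw
    if tgt is not None:
        off=R.T@(np.asarray(tgt)-o["tool_pos"])
        R2=R@Ro.from_euler('x',r,degrees=True).as_matrix()
        off2=R2.T@(np.asarray(tgt)-o["tool_pos"])
        print("offset(now axes)",off.round(4),"| roll",round(r,2),"| offset after roll",off2.round(4))
    return r
E
python3 - <<'E'
from h import *
from plant import ctrl
s=load("top0");W=cloud(s);hsv=cv2.cvtColor(s["frame"],cv2.COLOR_BGR2HSV)
m=np.zeros((400,640),bool);m[208:224,285:368]=1
m&=(W[...,2]>.009)
P=W[m];print(rect(P[:,:2]))
o=hsv
mo=m&(o[...,0]<20)&(o[...,1]>150);mb=m&(o[...,1]<80)&(o[...,2]>110)
for k in (mo,mb):
    v,u=np.nonzero(k);P=W[k];print(u.min(),u.max(),v.min(),v.max(),P.mean(0),P[:,1].min(),P[:,1].max())
go(ctrl,[.5265,-.125,.12],1.0)
E
```

```text
(array([ 0.52667511, -0.10844346]), array([0.19920453, 0.0281628 ]), 88.34468841552734)
330 364 211 219 [ 0.52749327 -0.16478345  0.02361896] -0.20546438583725177 -0.12154737148280863
290 324 211 218 [ 0.52763904 -0.06409259  0.01524325] -0.10683726762548305 -0.02199138847046868
t0.15 p [ 0.2197 -0.6379  0.2258] jaw -70.99 xdown [-0.001  0.001 -1.   ] F [0.5 0.1 0.1] op 0.0877 j6 -17
offset(now axes) [ 0.1063 -0.4571  0.3848] | roll -71.99 | offset after roll [ 0.1063 -0.5073 -0.3157]
```

Request:
{"op": "servo_tool", "data": {
  "motion": [
    {"offset": [0, 0, 0], "roll": -10.15, "claw": -0.2},
    {"offset": [0, 0, 0], "roll": -10.15, "claw": -0.2},
    {"offset": [0, 0, 0], "roll": -10.15, "claw": -0.2},
    {"offset": [0, 0, 0], "roll": -10.15, "claw": -0.2},
    {"offset": [0, 0, 0], "roll": -10.15, "claw": -0.2},
    {"offset": [0, 0, 0], "roll": -10.15, "claw": -0.2},
    {"offset": [0, 0, 0], "roll": -10.1, "claw": -0.2}
  ]
}}

```text
clock: 1.02
tool_pos: [0.2198, -0.638, 0.2262]
orientation: [-65.8, 90.0, 114.6]
force: [-0.4, 0.1, -0.2]
opening: 0.035
```

Run:
```python
from h import *
from plant import ctrl
go(ctrl,[.5275,-.125,.10],0)
```

```text
t1.02 p [ 0.2198 -0.638   0.2262] jaw 0.34 xdown [-0.     0.001 -1.   ] F [-0.4  0.1 -0.2] op 0.0350 j6 55
offset(now axes) [ 0.1264 -0.5111 -0.3108] | roll 0.34 | offset after roll [ 0.1264 -0.5129 -0.3078]
```

Request:
{"op": "servo_tool", "data": {
  "motion": [
    {"offset": [0.0105, -0.0427, -0.0257], "roll": 0.34, "claw": -0.2},
    {"offset": [0.0105, -0.0427, -0.0257], "roll": 0, "claw": -0.2},
    {"offset": [0.0105, -0.0427, -0.0257], "roll": 0, "claw": -0.2},
    {"offset": [0.0105, -0.0427, -0.0257], "roll": 0, "claw": -0.2},
    {"offset": [0.0105, -0.0427, -0.0257], "roll": 0, "claw": -0.2},
    {"offset": [0.0105, -0.0427, -0.0257], "roll": 0, "claw": -0.2},
    {"offset": [0.0105, -0.0427, -0.0257], "roll": 0, "claw": -0.2},
    {"offset": [0.0105, -0.0427, -0.0257], "roll": 0, "claw": -0.2},
    {"offset": [0.0105, -0.0427, -0.0257], "roll": 0, "claw": -0.2},
    {"offset": [0.0105, -0.0427, -0.0257], "roll": 0, "claw": -0.2},
    {"offset": [0.0105, -0.0427, -0.0257], "roll": 0, "claw": -0.2},
    {"offset": [0.0105, -0.0427, -0.0257], "roll": 0, "claw": -0.2}
  ]
}}

```text
clock: 2.52
tool_pos: [0.5316, -0.1259, 0.1002]
orientation: [148.2, 90.0, -32.2]
force: [1.4, -0.4, 0.4]
opening: 0.035
```

Run:
```python
from h import *
from plant import ctrl
s=shot(ctrl,"top","1");shot(ctrl,"wrist","1")
go(ctrl,[.5275,-.125,.006],0)
a,b=load("top0")["frame"],s["frame"]
cv2.imwrite("pics/t1.png",cv2.resize(b[100:300,150:470],None,fx=2.4,fy=2.4))
```

```text
t2.62 p [ 0.5327 -0.1242  0.0994] jaw -0.12 xdown [-0.001 -0.    -1.   ] F [ 0.7  0.2 -0.1] op 0.0352 j6 -8
offset(now axes) [0.0934 0.0008 0.0051] | roll -0.12 | offset after roll [0.0934 0.0008 0.0051]
```

View pics/t1.png

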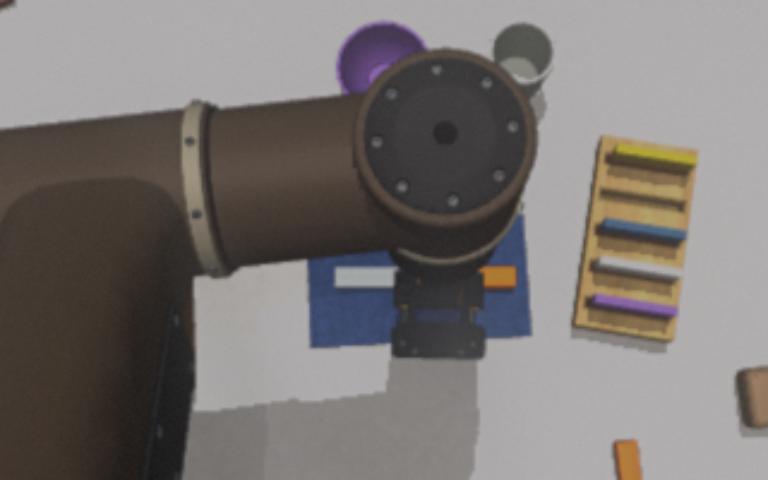

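View pics/wrist1.png

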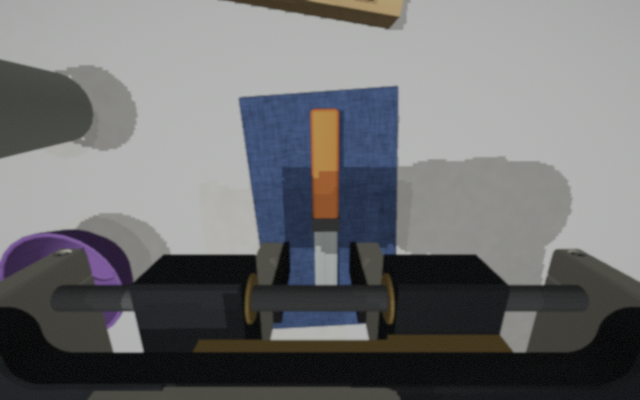

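Run:
```python
from h import *
s=load("wrist1")
print(proj(s,[.5275,-.125,.024]), "handle end",ray(s,326,217,.024),"ferrule end",ray(s,326,230,.024),"rear",ray(s,326,109,.024),"edges",ray(s,312,165,.024),ray(s,340,165,.024))
W=cloud(s);print(W[165,326],W[215,326],W[225,326],W[240,326])
```

```text
(np.float64(327.5479814032597), np.float64(210.0469567433314)) handle end [ 0.52877537 -0.1187775   0.024     ] ferrule end [ 0.52873058 -0.10687297  0.024     ] rear [ 0.52910251 -0.20574253  0.024     ] edges [ 0.54013043 -0.16316104  0.024     ] [ 0.51775548 -0.16309157  0.024     ]
[ 0.52897841 -0.1634441   0.02570607] [ 0.52877522 -0.12046196  0.02368402] [ 0.5288051  -0.1125473   0.02658979] [ 0.52853414 -0.09409777  0.0167716 ]
```

Request:
{"op": "servo_tool", "data": {
  "motion": [
    {"offset": [0.02, 0.0008, 0.0046], "roll": 0, "claw": -0.2},
    {"offset": [0.03, 0, 0], "roll": 0, "claw": -0.2},
    {"offset": [0.025, 0, 0], "roll": 0, "claw": -0.2},
    {"offset": [0.015, 0, 0], "roll": 0, "claw": -0.2},
    {"offset": [0.0035, 0, 0], "roll": 0, "claw": -0.2},
    {"offset": [0, 0, 0], "roll": 0, "claw": -0.2}
  ]
}}

```text
clock: 3.38
tool_pos: [0.5267, -0.1283, 0.0074]
orientation: [165.0, 90.0, -15.3]
force: [0.3, -0.5, -0.8]
opening: 0.0351
```

Run:
```python
from h import *
from plant import ctrl
go(ctrl,[.528,-.125,.006],0)
```

```text
t3.38 p [ 0.5267 -0.1283  0.0074] jaw -0.32 xdown [ 0. -0. -1.] F [ 0.3 -0.5 -0.8] op 0.0351 j6 -7
offset(now axes) [ 0.0014 -0.0033 -0.0013] | roll -0.32 | offset after roll [ 0.0014 -0.0033 -0.0013]
```

Request:
{"op": "servo_tool", "data": {
  "motion": [
    {"offset": [0.001, -0.003, -0.001], "roll": 0, "claw": -0.2},
    {"offset": [0, 0, 0], "roll": 0, "claw": -1},
    {"offset": [0, 0, 0], "roll": 0, "claw": -1},
    {"offset": [0, 0, 0], "roll": 0, "claw": -1},
    {"offset": [0, 0, 0], "roll": 0, "claw": -1}
  ]
}}

```text
clock: 4.0
tool_pos: [0.5278, -0.1251, 0.0066]
orientation: [-175.3, 89.9, 4.4]
force: [-0.7, 2.2, 5.9]
opening: 0.022
```

Run:
```python
from h import *
from plant import ctrl
for i in range(3):
    ctrl.snapshot("top");go(ctrl,[.528,-.125,.006],0)
```

```text
t4.05 p [ 0.5278 -0.1251  0.0065] jaw -0.31 xdown [ 0.001  0.    -1.   ] F [0.6 2.1 6.6] op 0.0222 j6 -8
offset(now axes) [ 0.0005 -0.0001 -0.0002] | roll -0.31 | offset after roll [ 0.0005 -0.0001 -0.0002]
t4.10 p [ 0.5278 -0.1251  0.0066] jaw -0.32 xdown [ 0.001  0.    -1.   ] F [-0.9  1.5  6.2] op 0.0213 j6 -8
offset(now axes) [ 0.0006 -0.0001 -0.0002] | roll -0.32 | offset after roll [ 0.0006 -0.0001 -0.0002]
t4.15 p [ 0.5278 -0.1251  0.0065] jaw -0.31 xdown [ 0.001  0.    -1.   ] F [0.2 2.4 6.1] op 0.0218 j6 -8
offset(now axes) [ 0.0005 -0.0001 -0.0002] | roll -0.31 | offset after roll [ 0.0005 -0.0001 -0.0002]
```

Request:
{"op": "servo_tool", "data": {
  "motion": [
    {"offset": [-0.02, 0, 0], "roll": 0, "claw": -1},
    {"offset": [-0.03, 0, 0], "roll": -4.65, "claw": -1},
    {"offset": [-0.02, 0, 0], "roll": 0, "claw": -1},
    {"offset": [0, 0, 0], "roll": 0, "claw": -1}
  ]
}}

```text
clock: 4.65
tool_pos: [0.528, -0.1251, 0.0772]
orientation: [-177.5, 89.9, 6.8]
force: [0.5, -0.4, -1.0]
opening: 0.0221
```

Run:
```python
from h import *
from plant import ctrl
go(ctrl,[.5363,-.0163,.0755],4.34)
```

```text
t4.65 p [ 0.528  -0.1251  0.0772] jaw 4.31 xdown [ 0.002  0.    -1.   ] F [ 0.5 -0.4 -1. ] op 0.0221 j6 -3
offset(now axes) [ 0.0017 -0.1079 -0.0164] | roll -0.03 | offset after roll [ 0.0017 -0.1079 -0.0165]
```

Request:
{"op": "servo_tool", "data": {
  "motion": [
    {"offset": [0.0017, -0.03, -0.006], "roll": 0, "claw": -1},
    {"offset": [0, -0.04, -0.006], "roll": 0, "claw": -1},
    {"offset": [0, -0.028, -0.0045], "roll": 0, "claw": -1},
    {"offset": [0, -0.01, 0], "roll": 0, "claw": -1},
    {"offset": [0, 0, 0], "roll": 0, "claw": -1}
  ]
}}

```text
clock: 5.28
tool_pos: [0.535, -0.0161, 0.0735]
orientation: [8.2, 89.9, -167.5]
force: [0.5, -0.8, -1.2]
opening: 0.0219
```

Run:
```python
from h import *
from plant import ctrl
s=shot(ctrl,"side","2");w=shot(ctrl,"wrist","2");t=shot(ctrl,"top","2")
go(ctrl,[.5363,-.0163,.0755],4.34)
cv2.imwrite("pics/s2.png",cv2.resize(s["frame"][200:360,180:400],None,fx=3.4,fy=3.4,interpolation=cv2.INTER_CUBIC))
cv2.imwrite("pics/t2.png",cv2.resize(t["frame"][120:300,140:380],None,fx=3,fy=3,interpolation=cv2.INTER_CUBIC))
```

```text
t5.42 p [ 0.5353 -0.017   0.074 ] jaw 4.27 xdown [-0.001 -0.    -1.   ] F [ 0.1  0.4 -1.3] op 0.0217 j6 -15
offset(now axes) [-0.0015 -0.0007 -0.001 ] | roll -0.07 | offset after roll [-0.0015 -0.0007 -0.001 ]
```

View pics/s2.png

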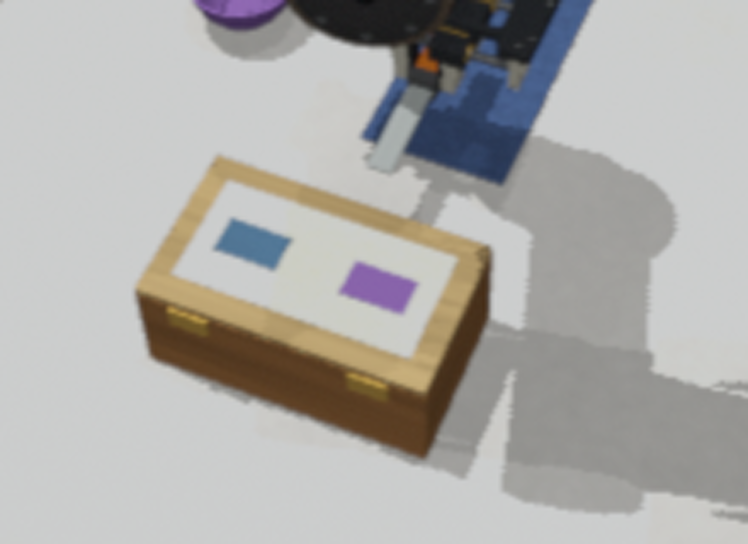

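View pics/wrist2.png

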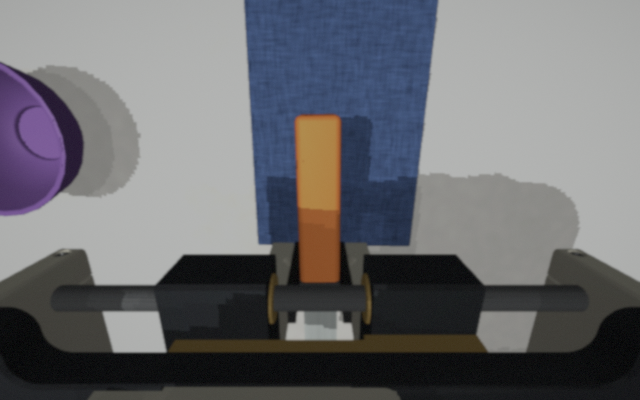

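View pics/t2.png

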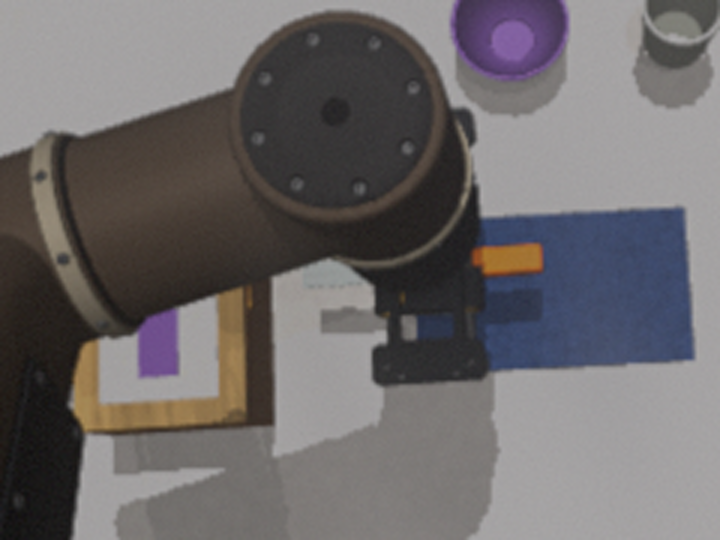

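Run:
```python
from h import *
s=load("side2");W=cloud(s);t=load("top2");Wt=cloud(t)
# blade in side: crop (370..430,85..170)/3.4+(180,200)
hsv=cv2.cvtColor(s["frame"],cv2.COLOR_BGR2HSV)
m=np.zeros((400,640),bool);m[224:251,288:308]=1
m&=(W[...,2]>.06)&(W[...,2]<.1)&(hsv[...,1]<60)
P=W[m];print(len(P),np.percentile(P[:,2],[5,50,95]),P.min(0),P.max(0))
tip=P[np.argsort(P[:,1])[-8:]];print("tip",tip.mean(0),tip[:,1])
base=P[np.argsort(P[:,1])[:8]];print(base.mean(0))
A=np.c_[P[:,1],np.ones(len(P))];print("zfit slope",np.linalg.lstsq(A,P[:,2],rcond=None)[0],"x slope",np.linalg.lstsq(A,P[:,0],rcond=None)[0])
m=(W[...,2]>.085)&(W[...,2]<.11)&(np.mgrid[:400,:640][0]>245)&(W[...,1]>.1);m[:, :200]=0
Q=W[m];print("lid side",np.median(Q[:,2]),rect(Q[:,:2]))
m=np.zeros((400,640),bool);m[205:217,240:264]=1;m&=Wt[...,2]>.05
P=Wt[m];print("top blade",len(P),np.median(P,0),P[:,1].max(), np.percentile(P[:,2],[5,95]))
print("wrist underside heights", np.nanmin(Wt[120:200,200:290,2]))
```

```text
226 [0.07611877 0.08042355 0.08527216] [ 0.51576926 -0.00140799  0.07191056] [0.54265984 0.09163661 0.09165521]
tip [0.52656959 0.08922966 0.08020313] [0.08794407 0.08798725 0.08827393 0.08894753 0.0890586  0.0898471
 0.0901422  0.09163661]
[0.5244478  0.00086946 0.08193935]
zfit slope [-0.01547769  0.08115844] x slope [-0.06075009  0.53147363]
lid side 0.09430213731513915 (array([0.52047864, 0.19857484]), array([0.22751334, 0.13696188]), 4.820182800292969)
top blade 238 [0.51950383 0.05291669 0.08377002] 0.08578222766010825 [0.07968364 0.45425246]
wrist underside heights -0.006654171085533234
```

Request:
{"op": "servo_tool", "data": {
  "motion": [
    {"offset": [-0.0015, -0.01, -0.001], "roll": 0, "claw": -1},
    {"offset": [0, -0.015, 0], "roll": 0, "claw": -1},
    {"offset": [0, -0.015, 0], "roll": 0, "claw": -1},
    {"offset": [0, -0.01, 0], "roll": 0, "claw": -1},
    {"offset": [0, -0.01, 0], "roll": 0, "claw": -1},
    {"offset": [0, 0, 0], "roll": 0, "claw": -1}
  ]
}}

```text
clock: 6.18
tool_pos: [0.5321, 0.0445, 0.0759]
orientation: [-162.8, 90.0, 21.6]
force: [-0.4, -1.0, -0.9]
opening: 0.0216
```

Run:
```python
from h import *
from plant import ctrl
s=shot(ctrl,"side","3")
go(ctrl,[.5363,-.0163,.0755],4.34)
cv2.imwrite("pics/s3.png",cv2.resize(s["frame"][200:360,180:400],None,fx=3.4,fy=3.4,interpolation=cv2.INTER_CUBIC))
```

```text
t6.22 p [0.5321 0.044  0.0758] jaw 4.37 xdown [-0. -0. -1.] F [-0.  -0.9 -1.1] op 0.0218 j6 -21
offset(now axes) [0.0003 0.0605 0.0004] | roll 0.03 | offset after roll [0.0003 0.0605 0.0003]
```

View pics/s3.png

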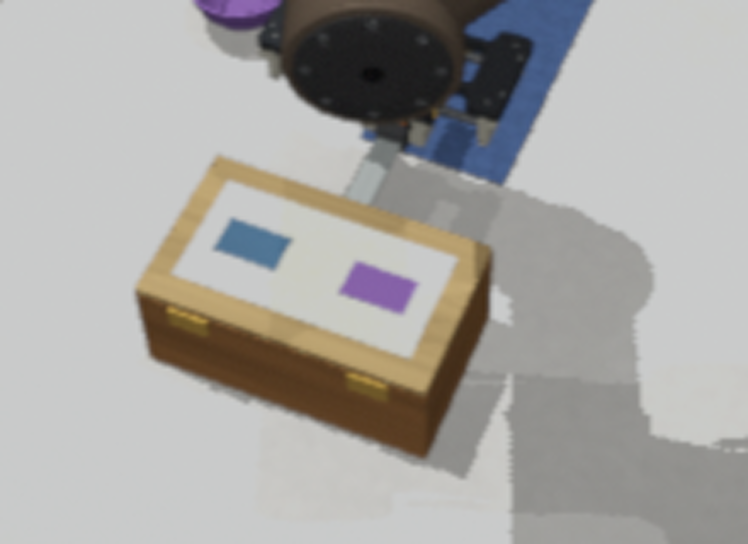

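Request:
{"op": "servo_tool", "data": {
  "motion": [
    {"offset": [-0.004, 0, 0], "roll": 0, "claw": -1},
    {"offset": [-0.008, -0.0005, 0], "roll": 0, "claw": -1},
    {"offset": [-0.009, -0.001, 0], "roll": 0, "claw": -1},
    {"offset": [-0.009, -0.002, 0], "roll": 0, "claw": -1},
    {"offset": [-0.009, -0.003, 0], "roll": 0, "claw": -1},
    {"offset": [0, 0, 0], "roll": 0, "claw": -1}
  ]
}}

```text
clock: 6.98
tool_pos: [0.5322, 0.0506, 0.1159]
orientation: [-158.6, 89.9, 25.8]
force: [-0.1, -1.0, -0.1]
opening: 0.0213
```

Run:
```python
from h import *
from plant import ctrl
s=shot(ctrl,"side","4")
go(ctrl,[.5363,-.0163,.0755],4.34)
cv2.imwrite("pics/s4.png",cv2.resize(s["frame"][180:360,180:400],None,fx=3.2,fy=3.2,interpolation=cv2.INTER_CUBIC))
```

```text
t7.03 p [0.5321 0.0506 0.1155] jaw 4.33 xdown [ 0.001  0.001 -1.   ] F [ 0.2  0.2 -0.2] op 0.0215 j6 -22
offset(now axes) [0.0399 0.0671 0.0009] | roll -0.01 | offset after roll [0.0399 0.0671 0.0009]
```

View pics/s4.png

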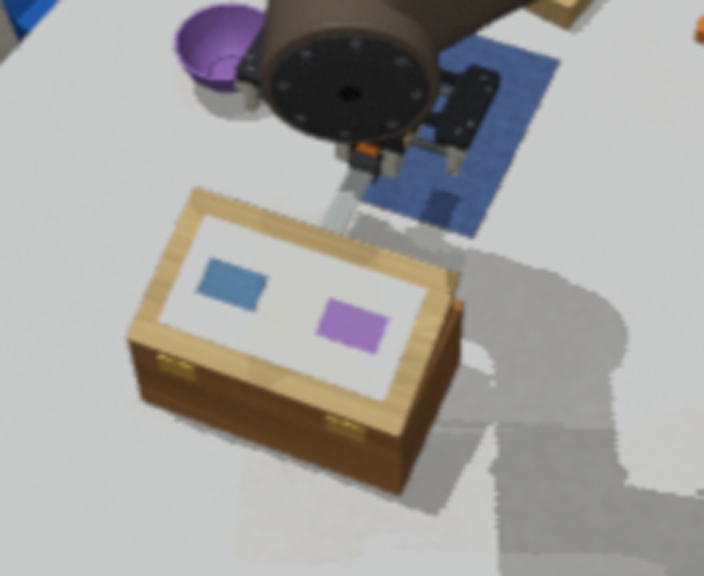

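```bash
cat >> h.py <<'E'
HC=np.array([.5204,.1937]);EX=np.array([.9971,.0757]);EY=np.array([-.0757,.9971])
def tocase(W):
    d=W[...,:2]-HC;return np.stack([d@EX,d@EY,W[...,2]],-1)
def lidfit(s,lo=.09):
    C=tocase(cloud(s))
    m=(abs(C[...,0])<105)&(abs(C[...,0])<.105)&(C[...,1]>-.07)&(C[...,1]<.08)&(C[...,2]>lo)&(C[...,2]<.24)
    hsv=cv2.cvtColor(s["frame"],cv2.COLOR_BGR2HSV);m&=(hsv[...,2]>90)
    P=C[m];A=np.c_[P[:,:2],np.ones(len(P))]
    w=np.ones(len(P),bool)
    for _ in range(4):
        k=np.linalg.lstsq(A[w],P[w,2],rcond=None)[0];r=abs(A@k-P[:,2]);w=r<.01
    print("lid n",w.sum(),"angle",np.degrees(np.arctan(-k[1])).round(2))
E
python3 - <<'E'
from h import *
s=load("side4");lidfit(load("side3"));lidfit(s)
C=tocase(cloud(s));hsv=cv2.cvtColor(s["frame"],cv2.COLOR_BGR2HSV)
v0,v1,u0,u1=180+int(165/3.2),180+int(230/3.2),180+int(320/3.2),180+int(375/3.2)
m=np.zeros((400,640),bool);m[v0:v1,u0:u1]=1
m&=(hsv[...,1]<60)&(C[...,2]>.07)&(abs(C[...,0])<.014)&(C[...,1]<-.06)
P=C[m];print(len(P));A=np.c_[P[:,1],np.ones(len(P))];k=np.linalg.lstsq(A,P[:,2],rcond=None)[0];print(k,P.min(0),P.max(0))
E
```

```text
lid n 3775 angle 0.03
lid n 4450 angle 18.98
177
[-0.04049169  0.11933574] [-0.01197341 -0.12841391  0.11407977] [ 0.01143117 -0.06310286  0.13478604]
```

Request:
{"op": "servo_tool", "data": {
  "motion": [
    {"offset": [-0.0105, -0.0043, 0], "roll": 0, "claw": -1},
    {"offset": [-0.01, -0.0053, 0], "roll": 0, "claw": -1},
    {"offset": [-0.0095, -0.0064, 0], "roll": 0, "claw": -1},
    {"offset": [-0.0087, -0.0073, 0], "roll": 0, "claw": -1},
    {"offset": [-0.008, -0.0082, 0], "roll": 0, "claw": -1},
    {"offset": [-0.007, -0.009, 0], "roll": 0, "claw": -1},
    {"offset": [0, 0, 0], "roll": 0, "claw": -1}
  ]
}}

```text
clock: 7.9
tool_pos: [0.5292, 0.0917, 0.1693]
orientation: [-149.2, 89.9, 35.2]
force: [0.2, 0.7, -2.0]
opening: 0.0218
```

Run:
```python
from h import *
from plant import ctrl
s=shot(ctrl,"side","5")
state(ctrl);lidfit(s)
cv2.imwrite("pics/s5.png",cv2.resize(s["frame"][150:360,180:400],None,fx=2.8,fy=2.8,interpolation=cv2.INTER_CUBIC))
```

```text
t7.95 p [0.529  0.0914 0.1689] jaw 4.36 xdown [ 0.001  0.001 -1.   ] F [ 1.1  0.  -0.9] op 0.0217 j6 -26
lid n 4435 angle 54.4
```

View pics/s5.png

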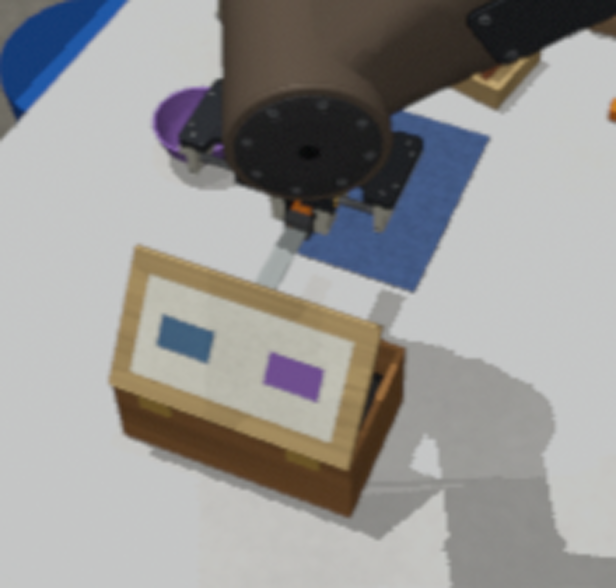

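Request:
{"op": "servo_tool", "data": {
  "motion": [
    {"offset": [-0.006, -0.0094, 0], "roll": 0, "claw": -1},
    {"offset": [-0.005, -0.01, 0], "roll": 0, "claw": -1},
    {"offset": [-0.004, -0.0105, 0], "roll": 0, "claw": -1},
    {"offset": [-0.003, -0.0108, 0], "roll": 0, "claw": -1},
    {"offset": [-0.002, -0.011, 0], "roll": 0, "claw": -1},
    {"offset": [0, -0.011, 0], "roll": 0, "claw": -1},
    {"offset": [0, -0.011, 0], "roll": 0, "claw": -1},
    {"offset": [0, 0, 0], "roll": 0, "claw": -1}
  ]
}}

```text
clock: 8.95
tool_pos: [0.5231, 0.1651, 0.1885]
orientation: [-119.8, 90.0, 64.5]
force: [0.7, 0.8, -0.9]
opening: 0.0217
```

Run:
```python
from h import *
from plant import ctrl
s=shot(ctrl,"side","6")
state(ctrl)
cv2.imwrite("pics/s6.png",cv2.resize(s["frame"][130:360,180:420],None,fx=2.5,fy=2.5,interpolation=cv2.INTER_CUBIC))
```

```text
t9.00 p [0.5231 0.1647 0.1885] jaw 4.37 xdown [ 0.  0. -1.] F [-0.1 -0.6 -1.9] op 0.0219 j6 -34
```

View pics/s6.png

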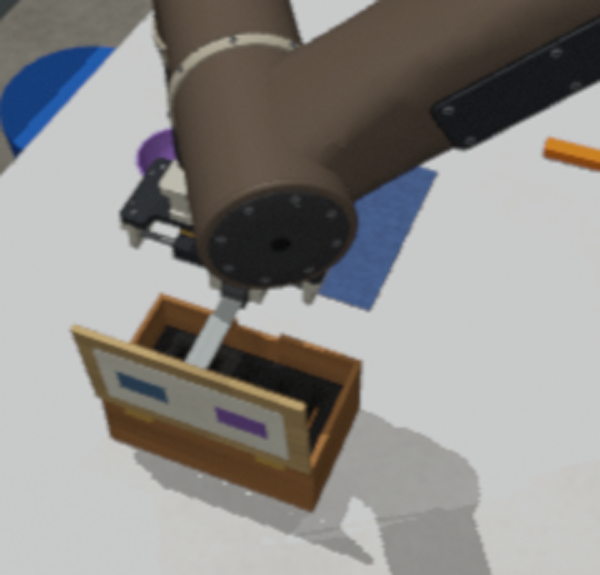

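Request:
{"op": "servo_tool", "data": {
  "motion": [
    {"offset": [0.001, -0.006, 0], "roll": 0, "claw": -1},
    {"offset": [0.0005, -0.004, 0], "roll": 0, "claw": -1},
    {"offset": [0, 0, 0], "roll": 0, "claw": -1}
  ]
}}

```text
clock: 9.38
tool_pos: [0.5223, 0.1742, 0.187]
orientation: [-91.7, 90.0, 92.6]
force: [-0.5, 0.3, -1.7]
opening: 0.022
```

Run:
```python
from h import *
from plant import ctrl
s=shot(ctrl,"side","7")
state(ctrl)
C=tocase(cloud(s))
# lid patches (outer face = +y side): fit y vs z on white/patch pixels
m=(abs(C[...,0])<.1)&(C[...,1]>.05)&(C[...,1]<.12)&(C[...,2]>.10)&(C[...,2]<.21)
P=C[m];A=np.c_[P[:,2],P[:,0],np.ones(len(P))];w=np.ones(len(P),bool)
for _ in range(5):
    k=np.linalg.lstsq(A[w],P[w,1],rcond=None)[0];w=abs(A@k-P[:,1])<.006
print(w.sum(),k,"angle",90+np.degrees(np.arctan(k[0])))
```

```text
t9.43 p [0.5223 0.1742 0.187 ] jaw 4.32 xdown [ 0.  0. -1.] F [-0.1 -0.2 -0.4] op 0.0218 j6 -34
1341 [ 0.17436657 -0.00152079  0.06188241] angle 99.89102709340914
```

Request:
{"op": "servo_tool", "data": {
  "motion": [
    {"offset": [0, -0.002, 0], "roll": 0, "claw": -1},
    {"offset": [0, -0.002, 0], "roll": 0, "claw": -1},
    {"offset": [0, 0, 0], "roll": 0, "claw": -1}
  ]
}}

```text
clock: 9.8
tool_pos: [0.5216, 0.1748, 0.187]
orientation: [68.2, 89.7, -107.6]
force: [2.9, -12.3, 1.0]
opening: 0.0218
```

Run:
```python
from h import *
from plant import ctrl
state(ctrl);s=ctrl.snapshot("side")
C=tocase(cloud(s))
m=(abs(C[...,0])<.1)&(C[...,1]>.05)&(C[...,1]<.12)&(C[...,2]>.10)&(C[...,2]<.21)
P=C[m];A=np.c_[P[:,2],P[:,0],np.ones(len(P))];w=np.ones(len(P),bool)
for _ in range(5):
    k=np.linalg.lstsq(A[w],P[w,1],rcond=None)[0];w=abs(A@k-P[:,1])<.006
print(w.sum(),k,"angle",90+np.degrees(np.arctan(k[0])))
go(ctrl,[.528,-.125,.187],0)
```

```text
t9.80 p [0.5216 0.1748 0.187 ] jaw 4.27 xdown [-0.002 -0.005 -1.   ] F [  2.9 -12.3   1. ] op 0.0218 j6 -35
1340 [ 0.17552787 -0.00153568  0.06174363] angle 99.95558907464158
t9.85 p [0.5216 0.1748 0.187 ] jaw 4.27 xdown [-0.002 -0.005 -1.   ] F [  2.1 -12.3   0.7] op 0.0219 j6 -35
offset(now axes) [0.0015 0.2995 0.016 ] | roll 4.27 | offset after roll [ 0.0015  0.2998 -0.0064]
```

Request:
{"op": "servo_tool", "data": {
  "motion": [
    {"offset": [0, 0.02, 0], "roll": 0, "claw": -1},
    {"offset": [0, 0.045, 0], "roll": 0, "claw": -1},
    {"offset": [0, 0.055, 0], "roll": 0, "claw": -1},
    {"offset": [0.01, 0.055, 0], "roll": 0, "claw": -1},
    {"offset": [0.02, 0.055, 0.016], "roll": 0, "claw": -1},
    {"offset": [0.03, 0.045, 0], "roll": 4.3, "claw": -1},
    {"offset": [0.04, 0.02, 0], "roll": 0, "claw": -1},
    {"offset": [0, 0, 0], "roll": 0, "claw": -1}
  ]
}}

```text
clock: 10.85
tool_pos: [0.5242, -0.1193, 0.0843]
orientation: [-2.0, 89.7, 177.8]
force: [-0.3, 1.1, -0.5]
opening: 0.0216
```

Run:
```python
from h import *
from plant import ctrl
s=shot(ctrl,"top","8");w=shot(ctrl,"side","8")
go(ctrl,[.528,-.125,.008],0)
cv2.imwrite("pics/t8.png",cv2.resize(s["frame"][120:300,140:380],None,fx=3,fy=3,interpolation=cv2.INTER_CUBIC))
```

```text
t10.95 p [ 0.5271 -0.1178  0.0875] jaw -0.01 xdown [ 0. -0. -1.] F [ 0.8 -0.4  0.4] op 0.0218 j6 -8
offset(now axes) [ 0.0795  0.0072 -0.0008] | roll -0.01 | offset after roll [ 0.0795  0.0072 -0.0008]
```

View pics/t8.png

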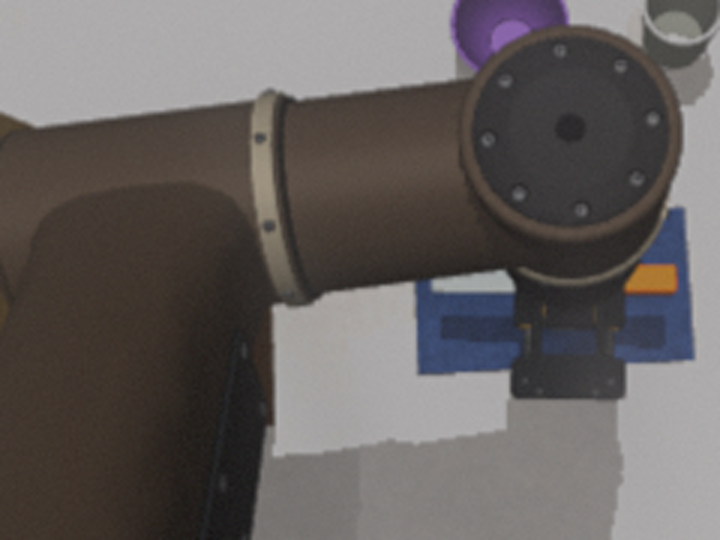

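View pics/side8.png

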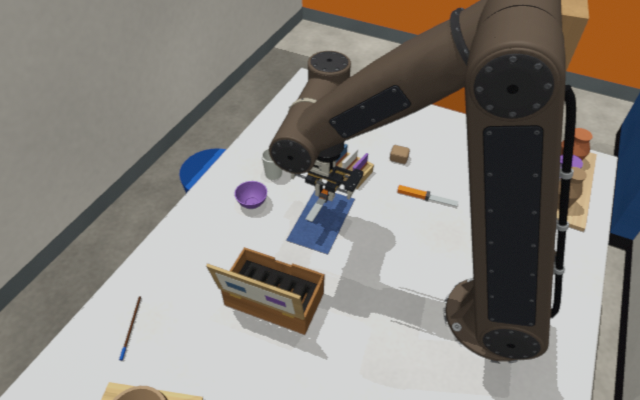

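Request:
{"op": "servo_tool", "data": {
  "motion": [
    {"offset": [0.025, 0.007, -0.001], "roll": 0, "claw": -1},
    {"offset": [0.03, 0, 0], "roll": 0, "claw": -1},
    {"offset": [0.015, 0, 0], "roll": 0, "claw": -1},
    {"offset": [0.006, 0, 0], "roll": 0, "claw": -1},
    {"offset": [0.003, 0, 0], "roll": 0, "claw": -1},
    {"offset": [0, 0, 0], "roll": 0, "claw": -1}
  ]
}}

```text
clock: 11.7
tool_pos: [0.5283, -0.1243, 0.0087]
orientation: [-177.0, 89.9, 3.0]
force: [1.2, -0.9, -0.6]
opening: 0.0218
```

Run:
```python
from h import *
from plant import ctrl
go(ctrl,[.528,-.125,.0075],0)
```

```text
t11.70 p [ 0.5283 -0.1243  0.0087] jaw 0.04 xdown [ 0.001  0.    -1.   ] F [ 1.2 -0.9 -0.6] op 0.0218 j6 -7
offset(now axes) [0.0012 0.0007 0.0003] | roll 0.04 | offset after roll [0.0012 0.0007 0.0003]
```

Request:
{"op": "servo_tool", "data": {
  "motion": [
    {"offset": [0.001, 0, 0], "roll": 0, "claw": -1},
    {"offset": [0, 0, 0], "roll": 0, "claw": -0.3},
    {"offset": [0, 0, 0], "roll": 0, "claw": -0.2},
    {"offset": [0, 0, 0], "roll": 0, "claw": -0.2},
    {"offset": [-0.03, 0, 0], "roll": 0, "claw": -0.2},
    {"offset": [-0.05, 0, 0], "roll": 0, "claw": -0.4},
    {"offset": [-0.06, 0, 0], "roll": 0, "claw": -0.61},
    {"offset": [-0.01, 0.05, 0.005], "roll": 4.5, "claw": -0.61},
    {"offset": [0, 0.06, 0.01], "roll": 4.5, "claw": -0.61},
    {"offset": [0, 0, 0], "roll": 0, "claw": -0.61}
  ]
}}

```text
clock: 12.95
tool_pos: [0.5068, -0.2365, 0.1572]
orientation: [60.3, 90.0, -129.0]
force: [-0.3, 0.4, -0.1]
opening: 0.0169
```

Run:
```python
from h import *
from plant import ctrl
w=shot(ctrl,"wrist","9");t=shot(ctrl,"top","9")
go(ctrl,[.4958,-.3187,.12],-9)
print(rect(tocase(cloud(t))[0:2,0:2,:2].reshape(-1,2)) and "")
cv2.imwrite("pics/t9.png",cv2.resize(t["frame"][120:300,140:460],None,fx=2.4,fy=2.4,interpolation=cv2.INTER_CUBIC))
```

```text
t13.05 p [ 0.5077 -0.2341  0.157 ] jaw -9.07 xdown [-0.  0. -1.] F [-0.4  0.9 -1.1] op 0.0168 j6 -4
offset(now axes) [ 0.0369  0.0854 -0.0016] | roll -0.07 | offset after roll [ 0.0369  0.0854 -0.0015]
```

View pics/t9.png

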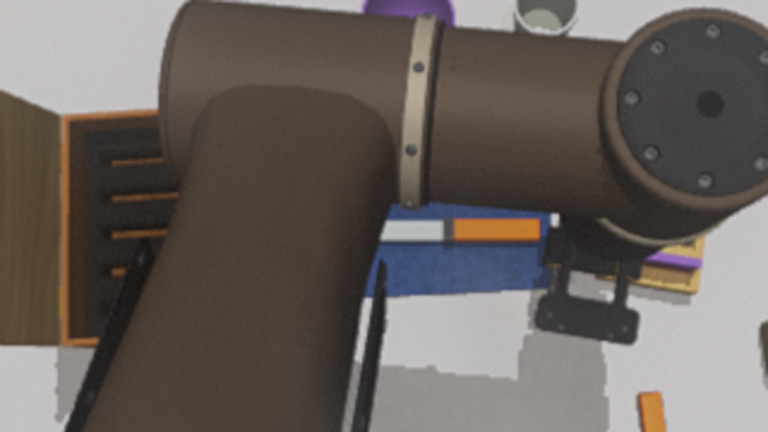

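View pics/wrist9.png

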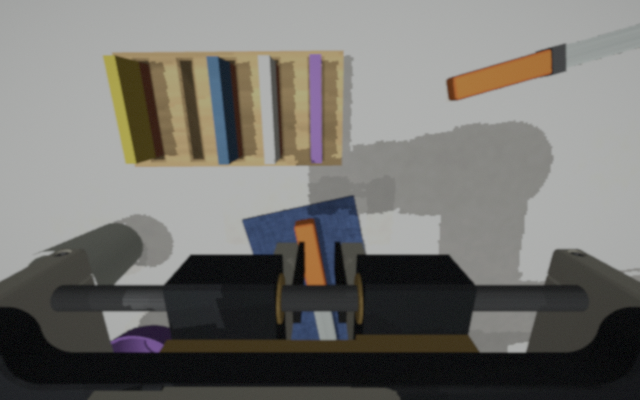

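Run:
```python
from h import *
s=load("wrist9");W=cloud(s)
m=np.zeros((400,640),bool);m[40:175,90:350]=1
m&=(W[...,2]>.067)
n,l,st,c=cv2.connectedComponentsWithStats(m.astype(np.uint8))
for i in range(1,n):
    P=W[l==i]
    if len(P)>50: print(c[i].round(),len(P),np.median(P[:,2]).round(4),rect(P[:,:2]))
```

```text
[123. 108.] 1960 0.0754 (array([ 0.64665662, -0.34135184]), array([0.08068743, 0.01071176]), 80.59367370605469)
[267. 108.] 1393 0.0758 (array([ 0.53418451, -0.32319717]), array([0.08026248, 0.00912738]), 81.16827392578125)
[316. 107.] 1224 0.0758 (array([ 0.49669058, -0.31773218]), array([0.08011602, 0.00851044]), 80.8536148071289)
[219. 109.] 1570 0.0756 (array([ 0.57175629, -0.32851431]), array([0.08055723, 0.00958173]), 81.10577392578125)
```

Request:
{"op": "servo_tool", "data": {
  "motion": [
    {"offset": [0.01, 0.04, -0.001], "roll": 0, "claw": -0.61},
    {"offset": [0.02, 0.035, 0], "roll": 0, "claw": -0.61},
    {"offset": [0.007, 0.01, 0], "roll": 0, "claw": -0.61},
    {"offset": [0, 0, 0], "roll": 0, "claw": -0.61},
    {"offset": [0, 0, 0], "roll": 0, "claw": -0.61}
  ]
}}

```text
clock: 13.68
tool_pos: [0.4966, -0.3166, 0.1207]
orientation: [171.7, 90.0, -17.2]
force: [0.2, -0.0, 0.3]
opening: 0.0173
```

Run:
```python
from h import *
from plant import ctrl
go(ctrl,[.4963,-.3182,.048],-9)
```

```text
t13.68 p [ 0.4966 -0.3166  0.1207] jaw -8.90 xdown [ 0.001 -0.    -1.   ] F [ 0.2 -0.   0.3] op 0.0173 j6 5
offset(now axes) [0.0727 0.0016 0.0001] | roll 0.1 | offset after roll [0.0727 0.0016 0.0001]
```

Request:
{"op": "servo_tool", "data": {
  "motion": [
    {"offset": [0.02, 0.0016, 0], "roll": 0, "claw": -0.61},
    {"offset": [0.025, 0, 0], "roll": 0, "claw": -0.61},
    {"offset": [0.02, 0, 0], "roll": 0, "claw": -0.61},
    {"offset": [0.008, 0, 0], "roll": 0, "claw": -0.61},
    {"offset": [0, 0, 0], "roll": 0, "claw": -0.61},
    {"offset": [0, 0, 0], "roll": 0, "claw": -0.61}
  ]
}}

```text
clock: 14.42
tool_pos: [0.4964, -0.3192, 0.0481]
orientation: [168.8, 89.9, -20.1]
force: [-0.3, -0.5, -0.4]
opening: 0.0174
```

Run:
```python
from h import *
from plant import ctrl
go(ctrl,[.4963,-.3182,.048],-9)
```

```text
t14.43 p [ 0.4964 -0.3192  0.0481] jaw -8.95 xdown [ 0.002 -0.001 -1.   ] F [-0.3 -0.5 -0.4] op 0.0174 j6 5
offset(now axes) [ 0.0001 -0.0009  0.0003] | roll 0.05 | offset after roll [ 0.0001 -0.0009  0.0003]
```

Request:
{"op": "servo_tool", "data": {
  "motion": [
    {"offset": [0, 0, 0], "roll": 0, "claw": -1},
    {"offset": [0, 0, 0], "roll": 0, "claw": -1},
    {"offset": [0, 0, 0], "roll": 0, "claw": -1},
    {"offset": [-0.01, 0, 0], "roll": 0, "claw": -1},
    {"offset": [-0.025, 0, 0], "roll": 0, "claw": -1},
    {"offset": [-0.035, 0, 0], "roll": 0, "claw": -1},
    {"offset": [-0.035, 0, 0], "roll": 0, "claw": -1},
    {"offset": [-0.01, 0, 0], "roll": 0, "claw": -1}
  ]
}}

```text
clock: 15.42
tool_pos: [0.4966, -0.3197, 0.1649]
orientation: [169.1, 89.8, -19.9]
force: [0.5, -0.7, -0.8]
opening: 0.0077
```

Run:
```python
from h import *
from plant import ctrl
s=shot(ctrl,"side","10")
for x in (-.076,-.038,0,.038,.076): print((HC+EX*x).round(4))
go(ctrl,list(HC-EX*.076)+[.16],4.34)
cv2.imwrite("pics/s10.png",s["frame"][80:360,150:480])
# case measure again: side view rim
C=tocase(cloud(s));
```

```text
[0.4446 0.1879]
[0.4825 0.1908]
[0.5204 0.1937]
[0.5583 0.1966]
[0.5962 0.1995]
t15.47 p [ 0.4965 -0.3196  0.1649] jaw -8.97 xdown [ 0.004 -0.001 -1.   ] F [ 0.7 -0.1 -0.1] op 0.0078 j6 5
offset(now axes) [ 0.0041 -0.4932  0.1304] | roll -13.31 | offset after roll [ 0.0041 -0.51    0.0133]
```

View pics/s10.png

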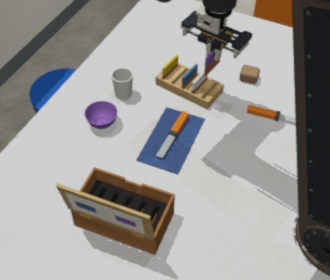

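Request:
{"op": "servo_tool", "data": {
  "motion": [
    {"offset": [0, 0, 0], "roll": -6.7, "claw": -1},
    {"offset": [0, 0, 0], "roll": -6.7, "claw": -1},
    {"offset": [0, -0.03, 0.001], "roll": 0, "claw": -1},
    {"offset": [0, -0.052, 0.0015], "roll": 0, "claw": -1},
    {"offset": [0, -0.052, 0.0015], "roll": 0, "claw": -1},
    {"offset": [0, -0.052, 0.0015], "roll": 0, "claw": -1},
    {"offset": [0, -0.052, 0.0015], "roll": 0, "claw": -1},
    {"offset": [0, -0.052, 0.0015], "roll": 0, "claw": -1},
    {"offset": [0, -0.052, 0.0015], "roll": 0, "claw": -1},
    {"offset": [0, -0.052, 0.0015], "roll": 0, "claw": -1},
    {"offset": [0, -0.052, 0.001], "roll": 0, "claw": -1},
    {"offset": [0, -0.04, 0.001], "roll": 0, "claw": -1}
  ]
}}

```text
clock: 16.98
tool_pos: [0.4437, 0.1659, 0.1612]
orientation: [26.2, 89.9, -149.3]
force: [0.6, 0.0, -0.9]
opening: 0.0083
```

Request:
{"op": "servo_tool", "data": {
  "motion": [
    {"offset": [0, -0.02, 0], "roll": 0, "claw": -1},
    {"offset": [0, 0, 0], "roll": 0, "claw": -1},
    {"offset": [0, 0, 0], "roll": 0, "claw": -1}
  ]
}}

```text
clock: 17.35
tool_pos: [0.4428, 0.1834, 0.1616]
orientation: [33.7, 89.9, -141.9]
force: [0.1, -0.1, -0.6]
opening: 0.0077
```

Run:
```python
from h import *
from plant import ctrl
s=shot(ctrl,"side","11");t=shot(ctrl,"wrist","11")
go(ctrl,list(HC-EX*.076)+[.12],4.34)
cv2.imwrite("pics/s11.png",cv2.resize(s["frame"][180:360,180:400],None,fx=3.2,fy=3.2,interpolation=cv2.INTER_CUBIC))
```

```text
t17.45 p [0.4431 0.1832 0.1619] jaw 4.35 xdown [-0. -0. -1.] F [ 0.3 -0.4 -0.4] op 0.0076 j6 -42
offset(now axes) [ 0.0419 -0.0046 -0.0019] | roll 0.01 | offset after roll [ 0.0419 -0.0046 -0.0019]
```

View pics/s11.png

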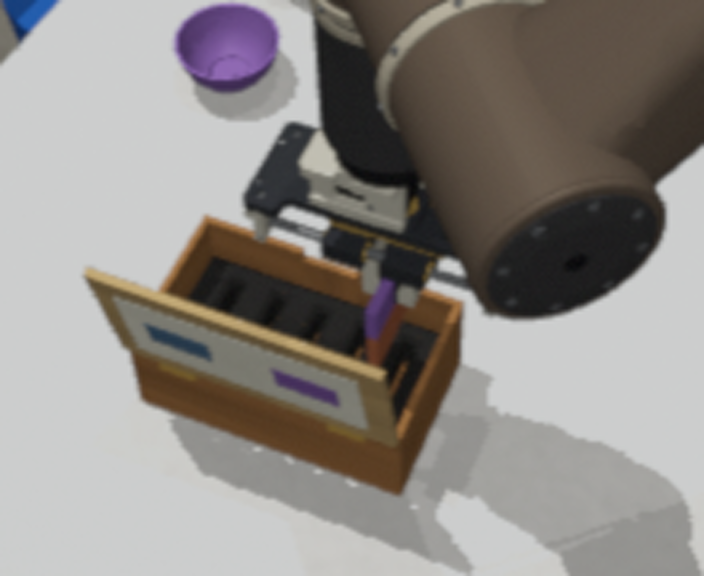

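View pics/wrist11.png

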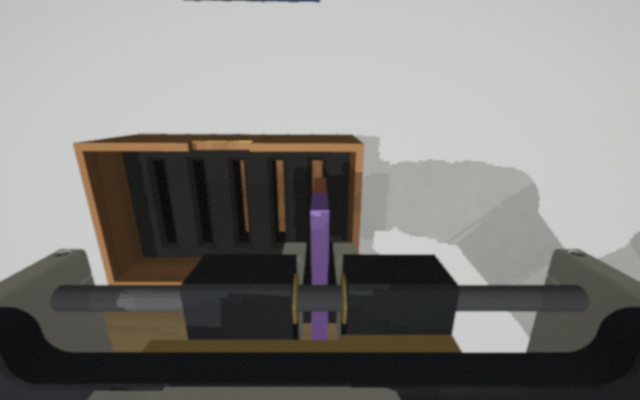

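Run:
```python
from h import *
s=load("side11");W=cloud(s)
P=W[int(180+190/3.2):int(180+315/3.2),int(180+480/3.2):int(180+665/3.2)].reshape(-1,3);P=P[P[:,2]>.15]
print("wrist cyl end: min",P.min(0),"max",P.max(0),np.median(P,0))
w=load("wrist11");g=w["frame"]
cv2.imwrite("pics/w11.png",cv2.resize(g[130:260,75:375],None,fx=2.6,fy=2.6,interpolation=cv2.INTER_CUBIC))
gg=cv2.cvtColor(g,cv2.COLOR_BGR2GRAY);print([int(x) for x in gg[215,130:350]])
```

```text
wrist cyl end: min [0.22521155 0.21391134 0.22835377] max [0.35888861 0.39664484 0.58731057] [0.26043942 0.37028005 0.55238643]
[44, 45, 42, 41, 35, 29, 25, 23, 28, 26, 27, 25, 29, 27, 28, 27, 27, 26, 28, 33, 36, 40, 39, 39, 39, 35, 35, 26, 28, 29, 27, 25, 19, 16, 13, 10, 13, 14, 13, 18, 16, 14, 24, 34, 35, 39, 39, 41, 43, 40, 42, 42, 40, 42, 43, 41, 40, 41, 42, 41, 40, 40, 40, 37, 33, 29, 27, 27, 28, 20, 16, 16, 11, 9, 13, 12, 14, 15, 19, 18, 25, 31, 35, 33, 35, 35, 39, 38, 39, 36, 36, 39, 36, 36, 39, 38, 37, 37, 39, 39, 37, 38, 34, 29, 27, 28, 25, 22, 15, 14, 14, 13, 19, 24, 45, 68, 75, 64, 46, 35, 36, 37, 37, 37, 38, 37, 35, 38, 36, 37, 35, 37, 38, 37, 37, 35, 38, 36, 38, 33, 28, 26, 26, 26, 22, 19, 16, 31, 54, 74, 86, 87, 88, 86, 73, 52, 40, 34, 34, 36, 39, 37, 35, 34, 33, 31, 27, 25, 25, 23, 26, 21, 29, 23, 25, 23, 23, 22, 28, 47, 83, 109, 117, 120, 125, 131, 133, 133, 134, 131, 122, 111, 105, 105, 105, 104, 105, 99, 86, 61, 35, 24, 26, 25, 26, 25, 25, 22, 25, 22, 25, 24, 25, 27, 24, 27, 25, 34, 40, 45]
```

View pics/w11.png

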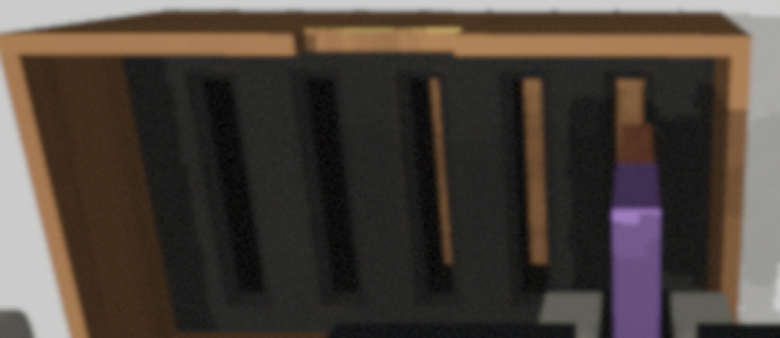

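Run:
```python
from h import *
w=load("wrist11")
for nm,a,b in (("4",161.5,171.8),("3",198.5,209.8),("2",237.5,248.5),("1",275.5,285.5)):
    A=tocase(ray(w,a,215,.038));B=tocase(ray(w,b,215,.038));print(nm,A.round(4),B.round(4),((A+B)/2*1000).round(1)[:2])
# rim right/left outer at v
for u,v in ((357,165),):
    print(tocase(ray(w,363,180,.088)),tocase(ray(w,352,180,.088)))
W=cloud(w);C=tocase(W)
m=(C[...,2]>.082)&(C[...,2]<.094)&(np.mgrid[:400,:640][1]<375)&(np.mgrid[:400,:640][0]>140)&(np.mgrid[:400,:640][0]<250)
P=C[m];print(rect(P[:,:2]))
```

```text
4 [0.0829 0.0151 0.038 ] [0.0724 0.0151 0.038 ] [77.6 15.1]
3 [0.0452 0.0151 0.038 ] [0.0337 0.0151 0.038 ] [39.4 15.1]
2 [0.0054 0.0151 0.038 ] [-0.0058  0.015   0.038 ] [-0.2 15.1]
1 [-0.0333  0.015   0.038 ] [-0.0435  0.015   0.038 ] [-38.4  15. ]
[-0.11317027 -0.03347821  0.088     ] [-0.10428949 -0.03347136  0.088     ]
(array([ 0.00092844, -0.01597028]), array([0.09473346, 0.22700995]), 89.92198181152344)
```

Request:
{"op": "servo_tool", "data": {
  "motion": [
    {"offset": [0, -0.0045, -0.002], "roll": 0, "claw": -1},
    {"offset": [0.015, 0, 0], "roll": 0, "claw": -1},
    {"offset": [0.02, 0, 0], "roll": 0, "claw": -1},
    {"offset": [0.007, 0, 0], "roll": 0, "claw": -1},
    {"offset": [0, 0, 0], "roll": 0, "claw": -1},
    {"offset": [0, 0, 0], "roll": 0, "claw": -1}
  ]
}}

```text
clock: 18.2
tool_pos: [0.4451, 0.1892, 0.1205]
orientation: [-151.8, 90.0, 32.6]
force: [1.5, -0.2, -1.0]
opening: 0.0079
```

Run:
```python
from h import *
from plant import ctrl
t=shot(ctrl,"wrist","12")
go(ctrl,list(HC-EX*.0757)+[.052],4.34)
cv2.imwrite("pics/w12.png",cv2.resize(t["frame"][100:300,75:415],None,fx=2.3,fy=2.3,interpolation=cv2.INTER_CUBIC))
```

```text
t18.25 p [0.4452 0.1892 0.1206] jaw 4.43 xdown [ 0.001  0.001 -1.   ] F [-0.2 -0.3 -1.2] op 0.0081 j6 -42
offset(now axes) [0.0686 0.0013 0.0004] | roll 0.09 | offset after roll [0.0686 0.0013 0.0004]
```

View pics/w12.png

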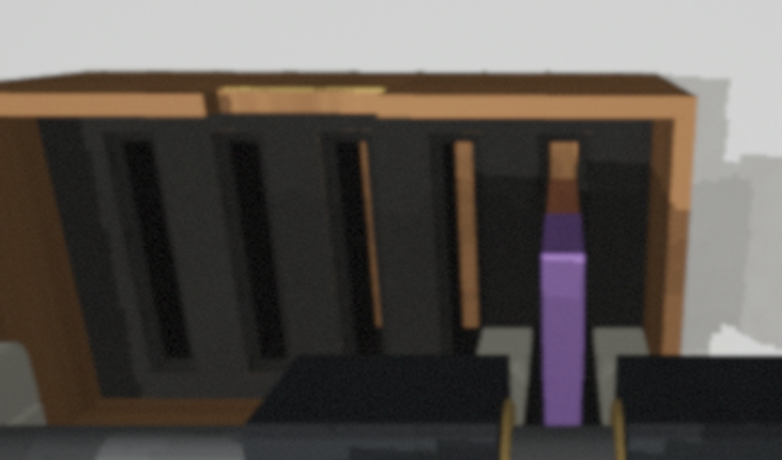

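Request:
{"op": "servo_tool", "data": {
  "motion": [
    {"offset": [0.015, 0.001, 0], "roll": 0, "claw": -1},
    {"offset": [0.015, 0, 0], "roll": 0, "claw": -1},
    {"offset": [0.012, 0, 0], "roll": 0, "claw": -1},
    {"offset": [0.012, 0, 0], "roll": 0, "claw": -1},
    {"offset": [0.008, 0, 0], "roll": 0, "claw": -1},
    {"offset": [0.004, 0, 0], "roll": 0, "claw": -1},
    {"offset": [0.002, 0, 0], "roll": 0, "claw": -1},
    {"offset": [0, 0, 0], "roll": 0, "claw": -1}
  ]
}}

```text
clock: 19.25
tool_pos: [0.445, 0.188, 0.0522]
orientation: [-148.7, 90.0, 35.7]
force: [0.1, 0.8, -1.1]
opening: 0.008
```

Run:
```python
from h import *
from plant import ctrl
go(ctrl,list(HC-EX*.0757)+[.051],4.34)
```

```text
t19.25 p [0.445  0.188  0.0522] jaw 4.42 xdown [ 0.  0. -1.] F [ 0.1  0.8 -1.1] op 0.0080 j6 -42
offset(now axes) [0.0012 0.     0.    ] | roll 0.08 | offset after roll [0.0012 0.     0.    ]
```

Request:
{"op": "servo_tool", "data": {
  "motion": [
    {"offset": [0.001, 0, 0], "roll": 0, "claw": -1},
    {"offset": [0, 0, 0], "roll": 0, "claw": -0.7},
    {"offset": [0, 0, 0], "roll": 0, "claw": -0.7},
    {"offset": [0, 0, 0], "roll": 0, "claw": -0.7},
    {"offset": [-0.01, 0, 0], "roll": 0, "claw": -0.7},
    {"offset": [-0.03, 0, 0], "roll": 0, "claw": -0.7},
    {"offset": [-0.04, 0, 0], "roll": 0, "claw": -0.65},
    {"offset": [-0.03, 0, 0], "roll": 0, "claw": -0.61},
    {"offset": [0, 0, 0], "roll": 0, "claw": -0.61}
  ]
}}

```text
clock: 20.38
tool_pos: [0.4462, 0.189, 0.1643]
orientation: [-143.9, 89.7, 40.6]
force: [-0.2, -0.1, 0.4]
opening: 0.017
```

Run:
```python
from h import *
from plant import ctrl
s=shot(ctrl,"side","13");t=shot(ctrl,"wrist","13")
go(ctrl,[.5338,-.3238,.12],-9)
cv2.imwrite("pics/s13.png",cv2.resize(s["frame"][180:360,180:400],None,fx=2.5,fy=2.5,interpolation=cv2.INTER_CUBIC))
cv2.imwrite("pics/w13.png",cv2.resize(t["frame"][100:300,75:415],None,fx=2.3,fy=2.3,interpolation=cv2.INTER_CUBIC))
```

```text
t20.48 p [0.4448 0.1879 0.1616] jaw 4.41 xdown [ 0.001  0.001 -1.   ] F [ 0.3  0.2 -0.5] op 0.0168 j6 -42
offset(now axes) [ 0.0411  0.5171 -0.0494] | roll 13.41 | offset after roll [ 0.0411  0.4915 -0.168 ]
```

View pics/s13.png

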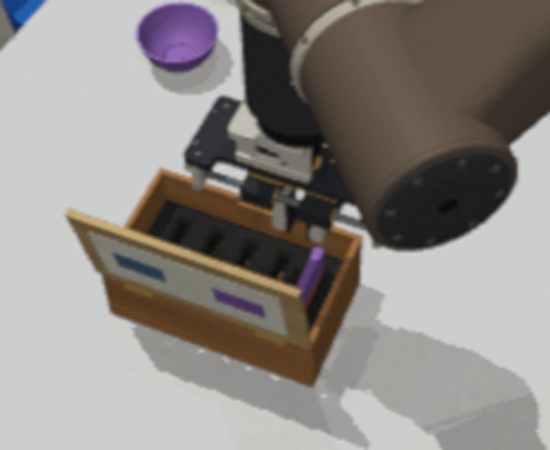

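View pics/w13.png

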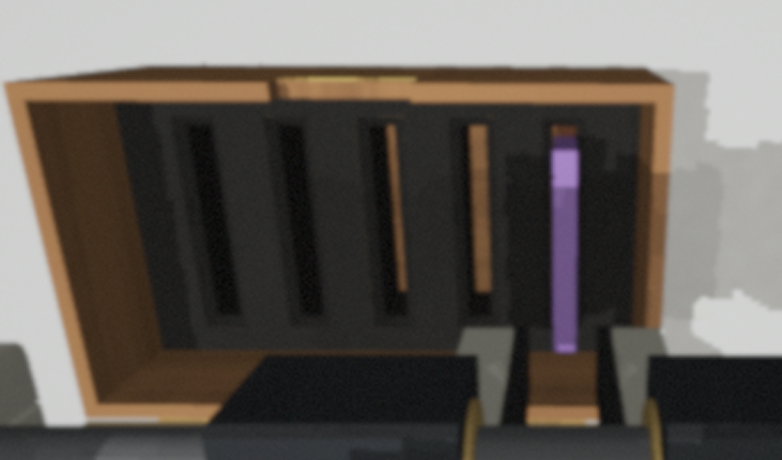

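Request:
{"op": "servo_tool", "data": {
  "motion": [
    {"offset": [0, 0.03, -0.003], "roll": 0, "claw": -0.61},
    {"offset": [0, 0.056, -0.005], "roll": 0, "claw": -0.61},
    {"offset": [0, 0.056, -0.005], "roll": 0, "claw": -0.61},
    {"offset": [0, 0.056, -0.005], "roll": 0, "claw": -0.61},
    {"offset": [0, 0.056, -0.006], "roll": 0, "claw": -0.61},
    {"offset": [0, 0.056, -0.006], "roll": 0, "claw": -0.61},
    {"offset": [0, 0.056, -0.006], "roll": 0, "claw": -0.61},
    {"offset": [0, 0.056, -0.006], "roll": 0, "claw": -0.61},
    {"offset": [0, 0.056, -0.004], "roll": 0, "claw": -0.61},
    {"offset": [0, 0.039, -0.003], "roll": 0, "claw": -0.61},
    {"offset": [0, 0, 0], "roll": 6.7, "claw": -0.61},
    {"offset": [0, 0, 0], "roll": 6.7, "claw": -0.61}
  ]
}}

```text
clock: 21.98
tool_pos: [0.5325, -0.3243, 0.1592]
orientation: [-8.7, 89.8, 162.0]
force: [-0.0, 0.1, 0.5]
opening: 0.017
```

Request:
{"op": "servo_tool", "data": {
  "motion": [
    {"offset": [0.02, 0, 0], "roll": 0, "claw": -0.61},
    {"offset": [0.015, 0, 0], "roll": 0, "claw": -0.61},
    {"offset": [0, 0, 0], "roll": 0, "claw": -0.61}
  ]
}}

```text
clock: 22.35
tool_pos: [0.5323, -0.3233, 0.124]
orientation: [-8.5, 89.8, 162.6]
force: [0.7, 0.5, 1.0]
opening: 0.0173
```

Run:
```python
from h import *
from plant import ctrl
go(ctrl,[.5338,-.3238,.048],-9)
```

```text
t22.35 p [ 0.5323 -0.3233  0.124 ] jaw -8.98 xdown [-0.004  0.001 -1.   ] F [0.7 0.5 1. ] op 0.0173 j6 4
offset(now axes) [ 0.076   0.0003 -0.0018] | roll 0.02 | offset after roll [ 0.076   0.0003 -0.0018]
```

Request:
{"op": "servo_tool", "data": {
  "motion": [
    {"offset": [0.02, 0.0003, -0.0015], "roll": 0, "claw": -0.61},
    {"offset": [0.02, 0, 0], "roll": 0, "claw": -0.61},
    {"offset": [0.015, 0, 0], "roll": 0, "claw": -0.61},
    {"offset": [0, 0, 0], "roll": 0, "claw": -0.61}
  ]
}}

```text
clock: 22.85
tool_pos: [0.5344, -0.3241, 0.0701]
orientation: [-5.7, 89.9, 165.3]
force: [1.1, 0.8, 0.3]
opening: 0.017
```

Run:
```python
from h import *
from plant import ctrl
go(ctrl,[.5338,-.3238,.048],-9)
```

```text
t22.85 p [ 0.5344 -0.3241  0.0701] jaw -8.97 xdown [-0.002  0.001 -1.   ] F [1.1 0.8 0.3] op 0.0170 j6 4
offset(now axes) [ 0.0221 -0.0002  0.0006] | roll 0.03 | offset after roll [ 0.0221 -0.0002  0.0006]
```

Request:
{"op": "servo_tool", "data": {
  "motion": [
    {"offset": [0.014, 0, 0.0005], "roll": 0, "claw": -0.61},
    {"offset": [0.008, 0, 0], "roll": 0, "claw": -0.61},
    {"offset": [0, 0, 0], "roll": 0, "claw": -0.61},
    {"offset": [0, 0, 0], "roll": 0, "claw": -1},
    {"offset": [0, 0, 0], "roll": 0, "claw": -1},
    {"offset": [0, 0, 0], "roll": 0, "claw": -1},
    {"offset": [-0.01, 0, 0], "roll": 0, "claw": -1},
    {"offset": [-0.025, 0, 0], "roll": 0, "claw": -1},
    {"offset": [-0.035, 0, 0], "roll": 0, "claw": -1},
    {"offset": [-0.035, 0, 0], "roll": 0, "claw": -1},
    {"offset": [-0.01, 0, 0], "roll": -6.7, "claw": -1},
    {"offset": [0, 0, 0], "roll": -6.7, "claw": -1}
  ]
}}

```text
clock: 24.35
tool_pos: [0.5352, -0.3245, 0.1665]
orientation: [158.6, 89.8, -16.8]
force: [0.4, -0.3, -1.5]
opening: 0.0077
```

Run:
```python
from h import *
from plant import ctrl
go(ctrl,list(HC-EX*.038)+[.165],4.34)
```

```text
t24.35 p [ 0.5352 -0.3245  0.1665] jaw 4.64 xdown [ 0.003 -0.001 -1.   ] F [ 0.4 -0.3 -1.5] op 0.0077 j6 18
offset(now axes) [ 0.0008 -0.5179  0.0108] | roll 0.3 | offset after roll [ 0.0008 -0.5178  0.0135]
```

Request:
{"op": "servo_tool", "data": {
  "motion": [
    {"offset": [0, -0.03, 0.001], "roll": 0.3, "claw": -1},
    {"offset": [0, -0.056, 0.001], "roll": 0, "claw": -1},
    {"offset": [0, -0.056, 0.002], "roll": 0, "claw": -1},
    {"offset": [0, -0.056, 0.001], "roll": 0, "claw": -1},
    {"offset": [0, -0.056, 0.002], "roll": 0, "claw": -1},
    {"offset": [0, -0.056, 0.001], "roll": 0, "claw": -1},
    {"offset": [0, -0.056, 0.002], "roll": 0, "claw": -1},
    {"offset": [0, -0.056, 0.001], "roll": 0, "claw": -1},
    {"offset": [0, -0.056, 0.001], "roll": 0, "claw": -1},
    {"offset": [0, -0.037, 0.001], "roll": 0, "claw": -1},
    {"offset": [0, 0, 0], "roll": 0, "claw": -1},
    {"offset": [0, 0, 0], "roll": 0, "claw": -1}
  ]
}}

```text
clock: 25.85
tool_pos: [0.4842, 0.1883, 0.1644]
orientation: [-143.7, 90.0, 40.5]
force: [-0.1, -0.5, -1.4]
opening: 0.0074
```

Run:
```python
from h import *
from plant import ctrl
go(ctrl,list(HC-EX*.0378)+[.12],4.34)
```

```text
t25.85 p [0.4842 0.1883 0.1644] jaw 4.15 xdown [ 0.  0. -1.] F [-0.1 -0.5 -1.4] op 0.0074 j6 -39
offset(now axes) [ 0.0444 -0.0026  0.0013] | roll -0.19 | offset after roll [ 0.0444 -0.0026  0.0013]
```

Request:
{"op": "servo_tool", "data": {
  "motion": [
    {"offset": [0.015, -0.0025, 0.0013], "roll": -0.2, "claw": -1},
    {"offset": [0.02, 0, 0], "roll": 0, "claw": -1},
    {"offset": [0.009, 0, 0], "roll": 0, "claw": -1},
    {"offset": [0, 0, 0], "roll": 0, "claw": -1},
    {"offset": [0, 0, 0], "roll": 0, "claw": -1}
  ]
}}

```text
clock: 26.48
tool_pos: [0.4833, 0.1908, 0.1205]
orientation: [-162.8, 90.0, 21.5]
force: [0.3, 0.3, -1.2]
opening: 0.008
```

Run:
```python
from h import *
from plant import ctrl
t=shot(ctrl,"wrist","14")
go(ctrl,list(HC-EX*.0378)+[.052],4.34)
cv2.imwrite("pics/w14.png",cv2.resize(t["frame"][100:300,75:415],None,fx=2.3,fy=2.3,interpolation=cv2.INTER_CUBIC))
```

```text
t26.52 p [0.4833 0.191  0.1206] jaw 4.31 xdown [ 0.001  0.001 -1.   ] F [ 0.1 -0.5 -0.8] op 0.0082 j6 -39
offset(now axes) [0.0686 0.0002 0.0007] | roll -0.03 | offset after roll [0.0686 0.0002 0.0007]
```

View pics/w14.png

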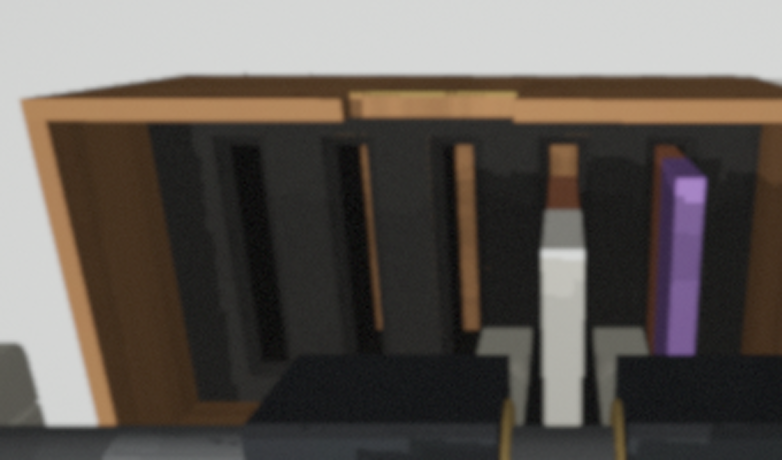

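Good alignment. I'll lower it now.

Request:
{"op": "servo_tool", "data": {
  "motion": [
    {"offset": [0.015, 0, 0.0005], "roll": 0, "claw": -1},
    {"offset": [0.015, 0, 0], "roll": 0, "claw": -1},
    {"offset": [0.012, 0, 0], "roll": 0, "claw": -1},
    {"offset": [0.012, 0, 0], "roll": 0, "claw": -1},
    {"offset": [0.008, 0, 0], "roll": 0, "claw": -1},
    {"offset": [0.004, 0, 0], "roll": 0, "claw": -1},
    {"offset": [0.003, 0, 0], "roll": 0, "claw": -1},
    {"offset": [0, 0, 0], "roll": 0, "claw": -1}
  ]
}}

```text
clock: 27.52
tool_pos: [0.4827, 0.1909, 0.0523]
orientation: [177.4, 90.0, 1.8]
force: [-3.2, -1.9, 11.1]
opening: 0.0076
```

Run:
```python
from h import *
from plant import ctrl
go(ctrl,list(HC-EX*.0378)+[.051],4.34)
```

```text
t27.52 p [0.4827 0.1909 0.0523] jaw 4.35 xdown [ 0.001  0.    -1.   ] F [-3.2 -1.9 11.1] op 0.0076 j6 -39
offset(now axes) [ 0.0013  0.     -0.    ] | roll 0.01 | offset after roll [ 0.0013  0.     -0.    ]
```

Request:
{"op": "servo_tool", "data": {
  "motion": [
    {"offset": [0, 0, 0], "roll": 0, "claw": -0.7},
    {"offset": [0, 0, 0], "roll": 0, "claw": -0.7},
    {"offset": [0, 0, 0], "roll": 0, "claw": -0.7},
    {"offset": [-0.01, 0, 0], "roll": 0, "claw": -0.7},
    {"offset": [-0.03, 0, 0], "roll": 0, "claw": -0.7},
    {"offset": [-0.04, 0, 0], "roll": 0, "claw": -0.65},
    {"offset": [-0.03, 0, 0], "roll": 0, "claw": -0.61},
    {"offset": [0, 0, 0], "roll": 0, "claw": -0.61},
    {"offset": [0, 0, 0], "roll": 0, "claw": -0.61}
  ]
}}

```text
clock: 28.65
tool_pos: [0.4821, 0.1907, 0.1611]
orientation: [-81.4, 90.0, 102.9]
force: [-0.8, -0.1, -0.0]
opening: 0.0171
```

Run:
```python
from h import *
from plant import ctrl
t=shot(ctrl,"wrist","15")
go(ctrl,[.5712,-.329,.16],4.34)
C=tocase(cloud(t))
for x in (-.076,-.038):
    m=(abs(C[...,0]-x)<.004)&(C[...,1]<.03)&(C[...,1]>-.035)&(C[...,2]>.06)&(C[...,2]<.1)
    print(x,np.percentile(C[m][:,2],[10,50,90]).round(4),m.sum())
cv2.imwrite("pics/w15.png",cv2.resize(t["frame"][100:300,75:415],None,fx=2.3,fy=2.3,interpolation=cv2.INTER_CUBIC))
```

```text
t28.70 p [0.4819 0.1906 0.1606] jaw 4.31 xdown [-0.001 -0.    -1.   ] F [-0.  -0.3 -0.4] op 0.0171 j6 -39
offset(now axes) [ 0.0008  0.5248 -0.05  ] | roll -0.03 | offset after roll [ 0.0008  0.5248 -0.0497]
-0.076 [0.0779 0.0788 0.0796] 658
-0.038 [0.078  0.0788 0.0796] 638
```

View pics/w15.png

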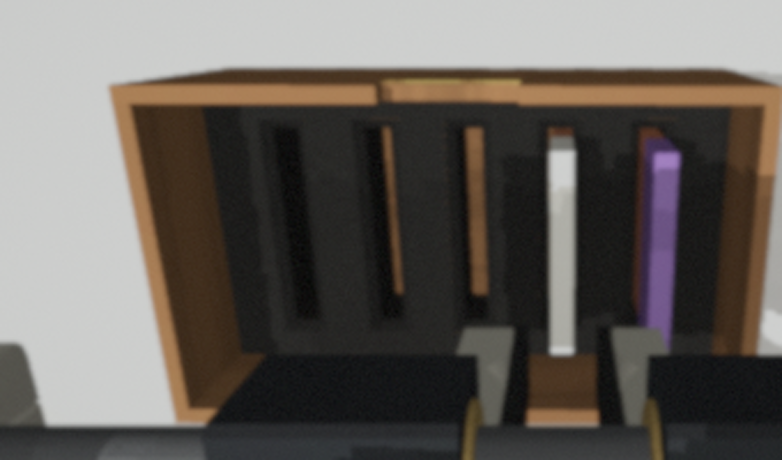

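Request:
{"op": "servo_tool", "data": {
  "motion": [
    {"offset": [0, 0.03, -0.003], "roll": 0, "claw": -0.61},
    {"offset": [0, 0.056, -0.005], "roll": 0, "claw": -0.61},
    {"offset": [0, 0.056, -0.005], "roll": 0, "claw": -0.61},
    {"offset": [0, 0.056, -0.005], "roll": 0, "claw": -0.61},
    {"offset": [0, 0.056, -0.006], "roll": 0, "claw": -0.61},
    {"offset": [0, 0.056, -0.006], "roll": 0, "claw": -0.61},
    {"offset": [0, 0.056, -0.006], "roll": 0, "claw": -0.61},
    {"offset": [0, 0.056, -0.006], "roll": 0, "claw": -0.61},
    {"offset": [0, 0.056, -0.005], "roll": 0, "claw": -0.61},
    {"offset": [0, 0.047, -0.003], "roll": 0, "claw": -0.61},
    {"offset": [0, 0, 0], "roll": 6.6, "claw": -0.61},
    {"offset": [0, 0, 0], "roll": 6.7, "claw": -0.61}
  ]
}}

```text
clock: 30.2
tool_pos: [0.5708, -0.3297, 0.159]
orientation: [-6.6, 89.8, 164.1]
force: [-0.2, -0.3, -0.7]
opening: 0.0173
```

Request:
{"op": "servo_tool", "data": {
  "motion": [
    {"offset": [0.02, 0, 0], "roll": 0, "claw": -0.61},
    {"offset": [0.02, 0, 0], "roll": 0, "claw": -0.61},
    {"offset": [0, 0, 0], "roll": 0, "claw": -0.61},
    {"offset": [0, 0, 0], "roll": 0, "claw": -0.61}
  ]
}}

```text
clock: 30.7
tool_pos: [0.572, -0.329, 0.1211]
orientation: [30.5, 90.0, -158.5]
force: [-0.8, -0.2, -0.0]
opening: 0.0174
```

Run:
```python
from h import *
from plant import ctrl
go(ctrl,[.5712,-.329,.048],-9)
```

```text
t30.70 p [ 0.572  -0.329   0.1211] jaw -8.97 xdown [-0.001 -0.    -1.   ] F [-0.8 -0.2 -0. ] op 0.0174 j6 4
offset(now axes) [0.0731 0.0001 0.0007] | roll 0.03 | offset after roll [0.0731 0.0001 0.0007]
```

Request:
{"op": "servo_tool", "data": {
  "motion": [
    {"offset": [0.02, 0, 0.0007], "roll": 0, "claw": -0.61},
    {"offset": [0.025, 0, 0], "roll": 0, "claw": -0.61},
    {"offset": [0.02, 0, 0], "roll": 0, "claw": -0.61},
    {"offset": [0.008, 0, 0], "roll": 0, "claw": -0.61},
    {"offset": [0, 0, 0], "roll": 0, "claw": -0.61}
  ]
}}

```text
clock: 31.32
tool_pos: [0.5713, -0.3289, 0.0483]
orientation: [80.2, 90.0, -108.7]
force: [-0.1, 0.2, -0.7]
opening: 0.0172
```

Request:
{"op": "servo_tool", "data": {
  "motion": [
    {"offset": [0, 0, 0], "roll": 0, "claw": -1},
    {"offset": [0, 0, 0], "roll": 0, "claw": -1},
    {"offset": [0, 0, 0], "roll": 0, "claw": -1},
    {"offset": [-0.01, 0, 0], "roll": 0, "claw": -1},
    {"offset": [-0.025, 0, 0], "roll": 0, "claw": -1},
    {"offset": [-0.035, 0, 0], "roll": 0, "claw": -1},
    {"offset": [-0.035, 0, 0], "roll": 0, "claw": -1},
    {"offset": [-0.01, 0, 0], "roll": -6.7, "claw": -1},
    {"offset": [0, 0, 0], "roll": -6.6, "claw": -1}
  ]
}}

```text
clock: 32.45
tool_pos: [0.5715, -0.3289, 0.165]
orientation: [162.7, 89.9, -12.8]
force: [0.3, -0.2, -1.0]
opening: 0.0077
```

Run:
```python
from h import *
from plant import ctrl
go(ctrl,list(HC)+[.165],4.34)
```

```text
t32.45 p [ 0.5715 -0.3289  0.165 ] jaw 4.54 xdown [ 0.002 -0.001 -1.   ] F [ 0.3 -0.2 -1. ] op 0.0077 j6 18
offset(now axes) [-4.00e-04 -5.25e-01  9.70e-03] | roll 0.2 | offset after roll [-4.00e-04 -5.25e-01  1.15e-02]
```

Request:
{"op": "servo_tool", "data": {
  "motion": [
    {"offset": [0, -0.03, 0.001], "roll": 0, "claw": -1},
    {"offset": [0, -0.056, 0.001], "roll": 0, "claw": -1},
    {"offset": [0, -0.056, 0.002], "roll": 0, "claw": -1},
    {"offset": [0, -0.056, 0.001], "roll": 0, "claw": -1},
    {"offset": [0, -0.056, 0.002], "roll": 0, "claw": -1},
    {"offset": [0, -0.056, 0.001], "roll": 0, "claw": -1},
    {"offset": [0, -0.056, 0.001], "roll": 0, "claw": -1},
    {"offset": [0, -0.056, 0.001], "roll": 0, "claw": -1},
    {"offset": [0, -0.056, 0.001], "roll": 0, "claw": -1},
    {"offset": [0, -0.045, 0], "roll": 0, "claw": -1},
    {"offset": [0, 0, 0], "roll": 0, "claw": -1},
    {"offset": [0, 0, 0], "roll": 0, "claw": -1}
  ]
}}

```text
clock: 33.95
tool_pos: [0.5204, 0.1918, 0.1632]
orientation: [23.5, 90.0, -152.1]
force: [0.0, 0.1, -0.4]
opening: 0.0083
```

Run:
```python
from h import *
from plant import ctrl
go(ctrl,list(HC+EX*.0002)+[.12],4.34)
```

```text
t33.95 p [0.5204 0.1918 0.1632] jaw 4.35 xdown [-0. -0. -1.] F [ 0.   0.1 -0.4] op 0.0083 j6 -36
offset(now axes) [ 0.0432 -0.0019 -0.0004] | roll 0.01 | offset after roll [ 0.0432 -0.0019 -0.0004]
```

Request:
{"op": "servo_tool", "data": {
  "motion": [
    {"offset": [0.015, -0.002, -0.0004], "roll": 0, "claw": -1},
    {"offset": [0.02, 0, 0], "roll": 0, "claw": -1},
    {"offset": [0.008, 0, 0], "roll": 0, "claw": -1},
    {"offset": [0, 0, 0], "roll": 0, "claw": -1},
    {"offset": [0, 0, 0], "roll": 0, "claw": -1}
  ]
}}

```text
clock: 34.58
tool_pos: [0.5214, 0.1939, 0.1205]
orientation: [-161.8, 90.0, 22.5]
force: [0.6, 0.3, -1.2]
opening: 0.0077
```

Run:
```python
from h import *
from plant import ctrl
t=shot(ctrl,"wrist","16")
go(ctrl,list(HC+EX*.0002)+[.052],4.34)
cv2.imwrite("pics/w16.png",cv2.resize(t["frame"][100:300,75:415],None,fx=2.3,fy=2.3,interpolation=cv2.INTER_CUBIC))
```

```text
t34.62 p [0.5214 0.194  0.1206] jaw 4.31 xdown [ 0.001  0.001 -1.   ] F [ 0.7 -0.2  0.1] op 0.0078 j6 -36
offset(now axes) [0.0686 0.0003 0.0009] | roll -0.03 | offset after roll [0.0686 0.0003 0.0009]
```

View pics/w16.png

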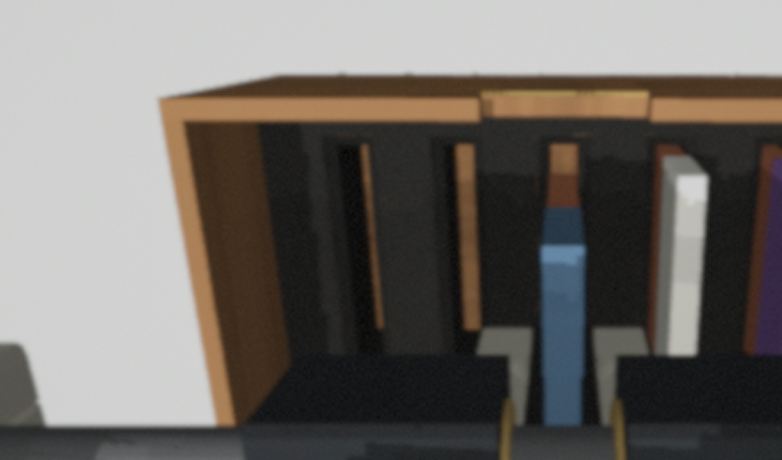

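Request:
{"op": "servo_tool", "data": {
  "motion": [
    {"offset": [0.015, 0, 0.0006], "roll": 0, "claw": -1},
    {"offset": [0.015, 0, 0], "roll": 0, "claw": -1},
    {"offset": [0.012, 0, 0], "roll": 0, "claw": -1},
    {"offset": [0.012, 0, 0], "roll": 0, "claw": -1},
    {"offset": [0.008, 0, 0], "roll": 0, "claw": -1},
    {"offset": [0.004, 0, 0], "roll": 0, "claw": -1},
    {"offset": [0.0025, 0, 0], "roll": 0, "claw": -1},
    {"offset": [0, 0, 0], "roll": 0, "claw": -1}
  ]
}}

```text
clock: 35.62
tool_pos: [0.5207, 0.194, 0.0522]
orientation: [-164.8, 90.0, 19.6]
force: [-0.1, -1.7, 2.4]
opening: 0.0073
```

Run:
```python
from h import *
from plant import ctrl
go(ctrl,list(HC)+[.051],4.34)
```

```text
t35.62 p [0.5207 0.194  0.0522] jaw 4.34 xdown [ 0.001  0.    -1.   ] F [-0.1 -1.7  2.4] op 0.0073 j6 -36
offset(now axes) [0.0012 0.0003 0.0003] | roll -0.0 | offset after roll [0.0012 0.0003 0.0003]
```

Request:
{"op": "servo_tool", "data": {
  "motion": [
    {"offset": [0, 0, 0], "roll": 0, "claw": -0.7},
    {"offset": [0, 0, 0], "roll": 0, "claw": -0.7},
    {"offset": [0, 0, 0], "roll": 0, "claw": -0.7},
    {"offset": [-0.01, 0, 0], "roll": 0, "claw": -0.7},
    {"offset": [-0.03, 0, 0], "roll": 0, "claw": -0.7},
    {"offset": [-0.04, 0, 0], "roll": 0, "claw": -0.65},
    {"offset": [-0.03, 0, 0], "roll": 0, "claw": -0.61},
    {"offset": [0, 0, 0], "roll": 0, "claw": -0.61},
    {"offset": [0, 0, 0], "roll": 0, "claw": -0.61}
  ]
}}

```text
clock: 36.75
tool_pos: [0.5201, 0.1938, 0.1617]
orientation: [-95.9, 90.0, 88.4]
force: [0.2, -1.3, -1.0]
opening: 0.017
```

Run:
```python
from h import *
from plant import ctrl
t=shot(ctrl,"wrist","17")
go(ctrl,[.6462,-.3416,.16],4.34)
C=tocase(cloud(t))
for x in (-.076,-.038,0):
    m=(abs(C[...,0]-x)<.004)&(C[...,1]<.03)&(C[...,1]>-.035)&(C[...,2]>.06)&(C[...,2]<.1)
    print(x,np.percentile(C[m][:,2],[10,50,90]).round(4),m.sum())
```

```text
t36.80 p [0.5199 0.1936 0.1611] jaw 4.31 xdown [-0.001 -0.    -1.   ] F [-0.7 -0.1  0.4] op 0.0170 j6 -36
offset(now axes) [ 0.0012  0.5432 -0.0857] | roll -0.03 | offset after roll [ 0.0012  0.5432 -0.0854]
-0.076 [0.078  0.0788 0.0795] 669
-0.038 [0.078  0.0788 0.0796] 665
0 [0.078  0.0788 0.0796] 643
```

Request:
{"op": "servo_tool", "data": {
  "motion": [
    {"offset": [0, 0.03, -0.005], "roll": 0, "claw": -0.61},
    {"offset": [0, 0.057, -0.009], "roll": 0, "claw": -0.61},
    {"offset": [0, 0.057, -0.009], "roll": 0, "claw": -0.61},
    {"offset": [0, 0.057, -0.009], "roll": 0, "claw": -0.61},
    {"offset": [0, 0.057, -0.009], "roll": 0, "claw": -0.61},
    {"offset": [0, 0.057, -0.009], "roll": 0, "claw": -0.61},
    {"offset": [0, 0.057, -0.009], "roll": 0, "claw": -0.61},
    {"offset": [0, 0.057, -0.009], "roll": 0, "claw": -0.61},
    {"offset": [0, 0.057, -0.009], "roll": 0, "claw": -0.61},
    {"offset": [0, 0.057, -0.009], "roll": 0, "claw": -0.61},
    {"offset": [0, 0, 0], "roll": 6.6, "claw": -0.61},
    {"offset": [0, 0, 0], "roll": 6.7, "claw": -0.61}
  ]
}}

```text
clock: 38.3
tool_pos: [0.6461, -0.3421, 0.1591]
orientation: [-7.3, 89.8, 163.4]
force: [-0.5, -0.3, 0.2]
opening: 0.017
```

Request:
{"op": "servo_tool", "data": {
  "motion": [
    {"offset": [0.02, 0, 0], "roll": 0, "claw": -0.61},
    {"offset": [0.02, 0, 0], "roll": 0, "claw": -0.61},
    {"offset": [0, 0, 0], "roll": 0, "claw": -0.61},
    {"offset": [0, 0, 0], "roll": 0, "claw": -0.61}
  ]
}}

```text
clock: 38.8
tool_pos: [0.6472, -0.3412, 0.1216]
orientation: [35.5, 90.0, -153.5]
force: [1.1, -0.2, 0.6]
opening: 0.0172
```

Run:
```python
from h import *
from plant import ctrl
go(ctrl,[.6462,-.3416,.048],-9)
```

```text
t38.80 p [ 0.6472 -0.3412  0.1216] jaw -8.97 xdown [-0.001 -0.    -1.   ] F [ 1.1 -0.2  0.6] op 0.0172 j6 4
offset(now axes) [0.0736 0.0005 0.0009] | roll 0.03 | offset after roll [0.0736 0.0005 0.0009]
```

Request:
{"op": "servo_tool", "data": {
  "motion": [
    {"offset": [0.02, 0.0005, 0.0009], "roll": 0, "claw": -0.61},
    {"offset": [0.025, 0, 0], "roll": 0, "claw": -0.61},
    {"offset": [0.02, 0, 0], "roll": 0, "claw": -0.61},
    {"offset": [0.0085, 0, 0], "roll": 0, "claw": -0.61},
    {"offset": [0, 0, 0], "roll": 0, "claw": -0.61}
  ]
}}

```text
clock: 39.42
tool_pos: [0.6461, -0.3415, 0.0478]
orientation: [9.1, 90.0, -179.8]
force: [0.8, -0.9, 0.1]
opening: 0.017
```

Request:
{"op": "servo_tool", "data": {
  "motion": [
    {"offset": [0, 0, 0], "roll": 0, "claw": -1},
    {"offset": [0, 0, 0], "roll": 0, "claw": -1},
    {"offset": [0, 0, 0], "roll": 0, "claw": -1},
    {"offset": [-0.01, 0, 0], "roll": 0, "claw": -1},
    {"offset": [-0.025, 0, 0], "roll": 0, "claw": -1},
    {"offset": [-0.035, 0, 0], "roll": 0, "claw": -1},
    {"offset": [-0.035, 0, 0], "roll": 0, "claw": -1},
    {"offset": [-0.01, 0, 0], "roll": -6.7, "claw": -1},
    {"offset": [0, 0, 0], "roll": -6.6, "claw": -1}
  ]
}}

```text
clock: 40.55
tool_pos: [0.6466, -0.3416, 0.1654]
orientation: [161.6, 89.8, -13.9]
force: [0.6, 0.8, -1.5]
opening: 0.0074
```

Run:
```python
from h import *
from plant import ctrl
go(ctrl,list(HC+EX*.0382)+[.165],4.34)
```

```text
t40.55 p [ 0.6466 -0.3416  0.1654] jaw 4.54 xdown [ 0.003 -0.001 -1.   ] F [ 0.6  0.8 -1.5] op 0.0074 j6 17
offset(now axes) [-2.000e-04 -5.435e-01  4.520e-02] | roll 0.2 | offset after roll [-2.000e-04 -5.433e-01  4.710e-02]
```

Request:
{"op": "servo_tool", "data": {
  "motion": [
    {"offset": [0, -0.031, 0.002], "roll": 0, "claw": -1},
    {"offset": [0, -0.057, 0.005], "roll": 0, "claw": -1},
    {"offset": [0, -0.057, 0.005], "roll": 0, "claw": -1},
    {"offset": [0, -0.057, 0.005], "roll": 0, "claw": -1},
    {"offset": [0, -0.057, 0.005], "roll": 0, "claw": -1},
    {"offset": [0, -0.057, 0.005], "roll": 0, "claw": -1},
    {"offset": [0, -0.057, 0.005], "roll": 0, "claw": -1},
    {"offset": [0, -0.057, 0.005], "roll": 0, "claw": -1},
    {"offset": [0, -0.057, 0.005], "roll": 0, "claw": -1},
    {"offset": [0, -0.057, 0.004], "roll": 0, "claw": -1},
    {"offset": [0, 0, 0], "roll": 0, "claw": -1},
    {"offset": [0, 0, 0], "roll": 0, "claw": -1}
  ]
}}

```text
clock: 42.05
tool_pos: [0.5589, 0.1976, 0.1633]
orientation: [19.7, 90.0, -155.9]
force: [0.3, -0.8, -0.4]
opening: 0.0076
```

Run:
```python
from h import *
from plant import ctrl
go(ctrl,list(HC+EX*.0382)+[.12],4.34)
```

```text
t42.05 p [0.5589 0.1976 0.1633] jaw 4.37 xdown [-0. -0. -1.] F [ 0.3 -0.8 -0.4] op 0.0076 j6 -34
offset(now axes) [0.0433 0.001  0.0005] | roll 0.03 | offset after roll [0.0433 0.001  0.0005]
```

Request:
{"op": "servo_tool", "data": {
  "motion": [
    {"offset": [0.015, 0.001, 0.0005], "roll": 0, "claw": -1},
    {"offset": [0.02, 0, 0], "roll": 0, "claw": -1},
    {"offset": [0.008, 0, 0], "roll": 0, "claw": -1},
    {"offset": [0, 0, 0], "roll": 0, "claw": -1},
    {"offset": [0, 0, 0], "roll": 0, "claw": -1}
  ]
}}

```text
clock: 42.68
tool_pos: [0.5593, 0.1963, 0.1205]
orientation: [-165.7, 90.0, 18.6]
force: [-0.7, -0.6, -0.4]
opening: 0.0076
```

Run:
```python
from h import *
from plant import ctrl
t=shot(ctrl,"wrist","18")
go(ctrl,list(HC+EX*.0382)+[.052],4.34)
cv2.imwrite("pics/w18.png",cv2.resize(t["frame"][100:300,75:415],None,fx=2.3,fy=2.3,interpolation=cv2.INTER_CUBIC))
```

```text
t42.73 p [0.5593 0.1965 0.1207] jaw 4.31 xdown [ 0.001  0.    -1.   ] F [0.1 0.2 0.3] op 0.0075 j6 -34
offset(now axes) [ 0.0687 -0.0001  0.0009] | roll -0.03 | offset after roll [ 0.0687 -0.0001  0.0009]
```

View pics/w18.png

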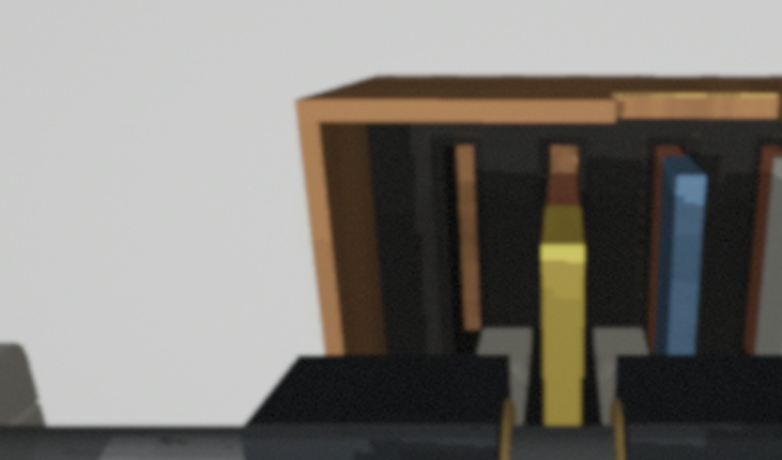

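Request:
{"op": "servo_tool", "data": {
  "motion": [
    {"offset": [0.015, 0, 0.0006], "roll": 0, "claw": -1},
    {"offset": [0.015, 0, 0], "roll": 0, "claw": -1},
    {"offset": [0.012, 0, 0], "roll": 0, "claw": -1},
    {"offset": [0.012, 0, 0], "roll": 0, "claw": -1},
    {"offset": [0.008, 0, 0], "roll": 0, "claw": -1},
    {"offset": [0.004, 0, 0], "roll": 0, "claw": -1},
    {"offset": [0.0025, 0, 0], "roll": 0, "claw": -1},
    {"offset": [0, 0, 0], "roll": 0, "claw": -1}
  ]
}}

```text
clock: 43.72
tool_pos: [0.5585, 0.1966, 0.0521]
orientation: [-160.2, 90.0, 24.1]
force: [-0.6, -0.8, 1.1]
opening: 0.0076
```

Request:
{"op": "servo_tool", "data": {
  "motion": [
    {"offset": [0, 0, 0], "roll": 0, "claw": -0.7},
    {"offset": [0, 0, 0], "roll": 0, "claw": -0.7},
    {"offset": [0, 0, 0], "roll": 0, "claw": -0.7},
    {"offset": [-0.01, 0, 0], "roll": 0, "claw": -0.7},
    {"offset": [-0.03, 0, 0], "roll": 0, "claw": -0.7},
    {"offset": [-0.04, 0, 0], "roll": 0, "claw": -0.7},
    {"offset": [-0.03, 0, 0], "roll": 0, "claw": -1},
    {"offset": [0, 0, 0], "roll": 0, "claw": -1},
    {"offset": [0, 0, 0], "roll": 0, "claw": -1}
  ]
}}

```text
clock: 44.85
tool_pos: [0.5579, 0.1964, 0.1616]
orientation: [-77.1, 90.0, 107.2]
force: [0.1, -0.0, -1.4]
opening: 0.0006
```

Run:
```python
from h import *
from plant import ctrl
t=shot(ctrl,"wrist","19");s=shot(ctrl,"side","19");state(ctrl)
C=tocase(cloud(t))
for x in (-.076,-.038,0,.038):
    m=(abs(C[...,0]-x)<.004)&(C[...,1]<.03)&(C[...,1]>-.035)&(C[...,2]>.06)&(C[...,2]<.1)
    print(x,np.percentile(C[m][:,2],[10,50,90]).round(4) if m.any() else 0,m.sum())
cv2.imwrite("pics/w19.png",cv2.resize(t["frame"][100:300,75:415],None,fx=2.3,fy=2.3,interpolation=cv2.INTER_CUBIC))
```

```text
t44.95 p [0.5577 0.1961 0.1608] jaw 4.31 xdown [-0.001 -0.001 -1.   ] F [ 0.1  0.4 -0.3] op 0.0008 j6 -34
-0.076 [0.0778 0.0787 0.0795] 689
-0.038 [0.0777 0.0787 0.0795] 696
0 [0.078  0.0788 0.0796] 655
0.038 [0.078  0.0788 0.0796] 637
```

View pics/side19.png

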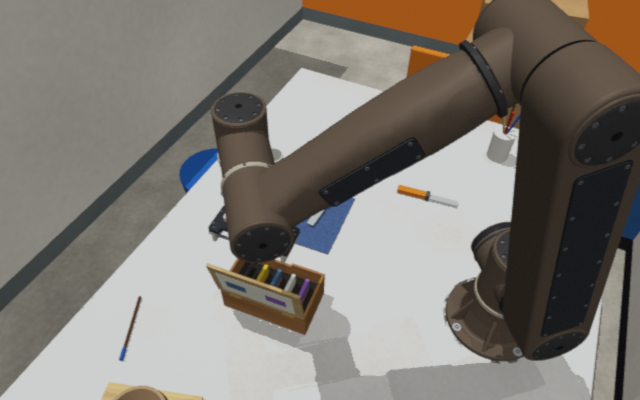

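View pics/w19.png

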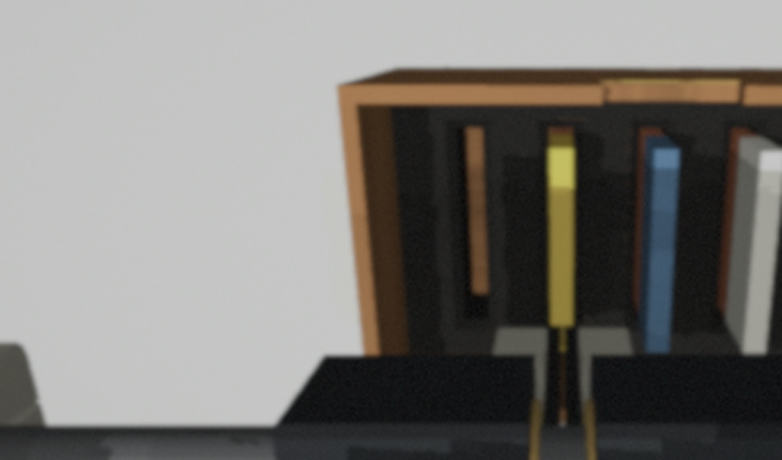

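Request:
{"op": "servo_tool", "data": {
  "motion": [
    {"offset": [-0.04, 0, 0.01], "roll": 0, "claw": -1},
    {"offset": [-0.05, 0, 0.0175], "roll": 0, "claw": -1},
    {"offset": [-0.02, -0.02, 0.01], "roll": 0, "claw": -1},
    {"offset": [0, -0.05, 0], "roll": 0, "claw": -1},
    {"offset": [0, -0.05, 0], "roll": 0, "claw": -1},
    {"offset": [0, -0.015, 0], "roll": 0, "claw": -1},
    {"offset": [0, 0, 0], "roll": 0, "claw": -1},
    {"offset": [0, 0, 0], "roll": 0, "claw": -1}
  ]
}}

```text
clock: 45.95
tool_pos: [0.5106, 0.3273, 0.2711]
orientation: [48.5, 89.9, -127.2]
force: [-0.4, -0.4, 0.2]
opening: 0.0007
```

Run:
```python
from h import *
from plant import ctrl
s=shot(ctrl,"side","20");o,R,a=state(ctrl)
print(tocase(o["tool_pos"]))
cv2.imwrite("pics/s20.png",cv2.resize(s["frame"][100:360,150:450],None,fx=2.3,fy=2.3,interpolation=cv2.INTER_CUBIC))
```

```text
t46.00 p [0.5108 0.3272 0.2714] jaw 4.27 xdown [-0. -0. -1.] F [-0.   0.2  0. ] op 0.0004 j6 -47
[0.000501   0.13383676 0.2714011 ]
```

View pics/s20.png

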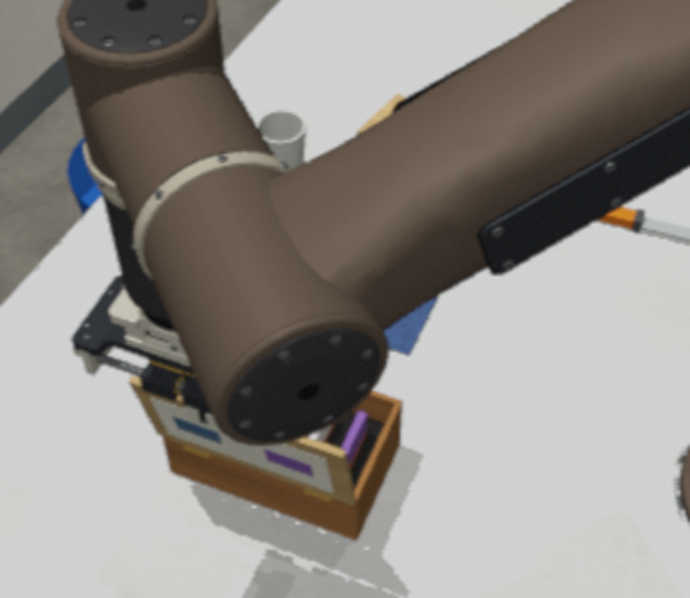

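Request:
{"op": "servo_tool", "data": {
  "motion": [
    {"offset": [0.03, 0, 0], "roll": 0, "claw": -1},
    {"offset": [0.035, 0, 0], "roll": 0, "claw": -1},
    {"offset": [0.016, 0.008, 0], "roll": 0, "claw": -1},
    {"offset": [0, 0.013, 0], "roll": 0, "claw": -1},
    {"offset": [0, 0.012, 0], "roll": 0, "claw": -1},
    {"offset": [-0.001, 0.009, 0], "roll": 0, "claw": -1},
    {"offset": [-0.001, 0.009, 0], "roll": 0, "claw": -1},
    {"offset": [-0.001, 0.009, 0], "roll": 0, "claw": -1},
    {"offset": [0, 0.009, 0], "roll": 0, "claw": -1},
    {"offset": [0, 0, 0], "roll": 0, "claw": -1}
  ]
}}

```text
clock: 47.25
tool_pos: [0.5157, 0.2585, 0.1934]
orientation: [44.2, 89.9, -131.6]
force: [0.1, 0.4, 0.5]
opening: 0.0007
```

Run:
```python
from h import *
from plant import ctrl
s=shot(ctrl,"side","21");o,R,a=state(ctrl)
print(tocase(o["tool_pos"]))
cv2.imwrite("pics/s21.png",cv2.resize(s["frame"][100:360,150:450],None,fx=2.3,fy=2.3,interpolation=cv2.INTER_CUBIC))
```

```text
t47.30 p [0.5157 0.2588 0.1934] jaw 4.29 xdown [-0.001 -0.001 -1.   ] F [ 0.  -0.  -0.3] op 0.0008 j6 -42
[1.92355826e-04 6.52726245e-02 1.93380545e-01]
```

View pics/s21.png

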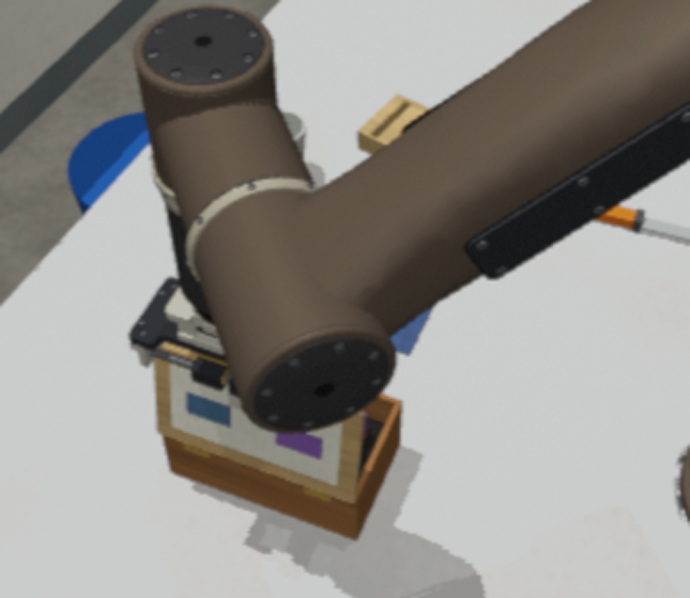

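Request:
{"op": "servo_tool", "data": {
  "motion": [
    {"offset": [0.001, 0.009, 0], "roll": 0, "claw": -1},
    {"offset": [0.0025, 0.009, 0], "roll": 0, "claw": -1},
    {"offset": [0.003, 0.0088, 0], "roll": 0, "claw": -1},
    {"offset": [0.0035, 0.0084, 0], "roll": 0, "claw": -1},
    {"offset": [0.0045, 0.008, 0], "roll": 0, "claw": -1},
    {"offset": [0.005, 0.0078, 0], "roll": 0, "claw": -1},
    {"offset": [0.0057, 0.0072, 0], "roll": 0, "claw": -1},
    {"offset": [0.0063, 0.0067, 0], "roll": 0, "claw": -1},
    {"offset": [0.007, 0.006, 0], "roll": 0, "claw": -1},
    {"offset": [0.0072, 0.0056, 0], "roll": 0, "claw": -1},
    {"offset": [0, 0, 0], "roll": 0, "claw": -1}
  ]
}}

```text
clock: 48.68
tool_pos: [0.5213, 0.1826, 0.147]
orientation: [29.1, 89.9, -146.6]
force: [-0.2, 0.8, 0.5]
opening: 0.0004
```

Run:
```python
from h import *
from plant import ctrl
s=shot(ctrl,"side","22");o,R,a=state(ctrl)
print(tocase(o["tool_pos"]))
cv2.imwrite("pics/s22.png",cv2.resize(s["frame"][100:360,150:450],None,fx=2.3,fy=2.3,interpolation=cv2.INTER_CUBIC))
```

```text
t48.73 p [0.5215 0.1829 0.1475] jaw 4.30 xdown [-0.001 -0.001 -1.   ] F [-0.4  0.7  0.9] op 0.0004 j6 -35
[ 0.00030749 -0.01086626  0.14747089]
```

View pics/s22.png

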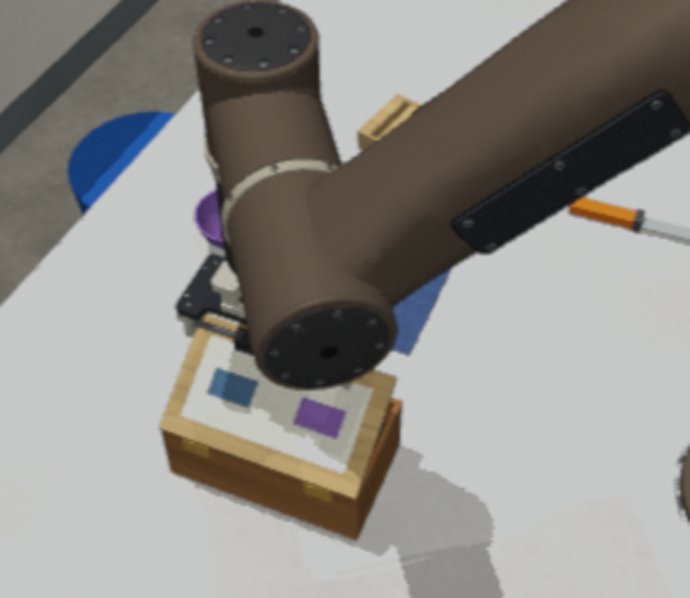

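Request:
{"op": "servo_tool", "data": {
  "motion": [
    {"offset": [0.008, 0.005, 0], "roll": 0, "claw": -1},
    {"offset": [0.008, 0.004, 0], "roll": 0, "claw": -1},
    {"offset": [0.0085, 0.0035, 0], "roll": 0, "claw": -1},
    {"offset": [0.0085, 0.0025, 0], "roll": 0, "claw": -1},
    {"offset": [0.0085, 0.002, 0], "roll": 0, "claw": -1},
    {"offset": [0.006, 0.001, 0], "roll": 0, "claw": -1},
    {"offset": [0.003, 0, 0], "roll": 0, "claw": -1},
    {"offset": [0.001, 0, 0], "roll": 0, "claw": -1},
    {"offset": [0, 0, 0], "roll": 0, "claw": -1}
  ]
}}

```text
clock: 49.85
tool_pos: [0.523, 0.1653, 0.0965]
orientation: [-133.8, 90.0, 50.6]
force: [0.5, -0.2, -0.5]
opening: 0.0008
```

Run:
```python
from h import *
from plant import ctrl
s=shot(ctrl,"side","23");o,R,a=state(ctrl)
print(tocase(o["tool_pos"]));lidfit(s)
```

```text
t49.90 p [0.5231 0.1654 0.0965] jaw 4.32 xdown [ 0.  0. -1.] F [-0.4 -0.5  0.4] op 0.0007 j6 -34
[ 0.00053244 -0.02841922  0.09649898]
lid n 2851 angle 0.16
```

Nearly shut. I'll press gently to seat it.

Request:
{"op": "servo_tool", "data": {
  "motion": [
    {"offset": [0.0015, 0, 0], "roll": 0, "claw": -1},
    {"offset": [0.0015, 0, 0], "roll": 0, "claw": -1},
    {"offset": [0, 0, 0], "roll": 0, "claw": -1}
  ]
}}

```text
clock: 50.28
tool_pos: [0.5234, 0.1655, 0.096]
orientation: [-169.7, 89.9, 14.7]
force: [-9.7, -0.7, 24.3]
opening: 0.0007
```

Run:
```python
from h import *
from plant import ctrl
state(ctrl)
```

```text
t50.27 p [0.5234 0.1655 0.096 ] jaw 4.38 xdown [ 0.002  0.    -1.   ] F [-9.7 -0.7 24.3] op 0.0007 j6 -34
```

Request:
{"op": "servo_tool", "data": {
  "motion": [
    {"offset": [-0.02, 0, 0], "roll": 0, "claw": -1},
    {"offset": [-0.05, 0, 0], "roll": 0, "claw": -1},
    {"offset": [-0.06, 0, 0], "roll": 0, "claw": -1},
    {"offset": [-0.05, 0, 0], "roll": 0, "claw": -1},
    {"offset": [0, 0.06, 0.01], "roll": 0, "claw": -1},
    {"offset": [0, 0.06, 0.01], "roll": 0, "claw": -1},
    {"offset": [0, 0.06, 0.01], "roll": 0, "claw": -1},
    {"offset": [0, 0.06, 0.01], "roll": 0, "claw": -1},
    {"offset": [0, 0.06, 0.01], "roll": 0, "claw": -1},
    {"offset": [0, 0.06, 0.01], "roll": 0, "claw": -1},
    {"offset": [0, 0.06, 0.01], "roll": 0, "claw": -1},
    {"offset": [0, 0.06, 0.01], "roll": 0, "claw": -1}
  ]
}}

```text
clock: 51.78
tool_pos: [0.479, -0.3214, 0.2736]
orientation: [164.5, 89.9, -11.2]
force: [1.7, 0.3, 0.1]
opening: 0.0005
```

Request:
{"op": "servo_tool", "data": {
  "motion": [
    {"offset": [0, 0.06, 0.015], "roll": 0, "claw": -1},
    {"offset": [0, 0.06, 0.015], "roll": 0, "claw": -1},
    {"offset": [0, 0.06, 0.015], "roll": 0, "claw": -1},
    {"offset": [0, 0.05, 0.015], "roll": 0, "claw": -1},
    {"offset": [0, 0.03, 0.01], "roll": 0, "claw": -1},
    {"offset": [0, 0, 0], "roll": 0, "claw": -1},
    {"offset": [0, 0, 0], "roll": 0, "claw": -1}
  ]
}}

```text
clock: 52.65
tool_pos: [0.4292, -0.5836, 0.273]
orientation: [-72.5, 90.0, 111.8]
force: [-0.4, -0.5, -0.2]
opening: 0.0004
```

Run:
```python
from h import *
from plant import ctrl
s=shot(ctrl,"side","24");t=shot(ctrl,"top","24");state(ctrl);lidfit(s);lidfit(t)
cv2.imwrite("pics/t24.png",cv2.resize(t["frame"][80:340,140:500],None,fx=2.1,fy=2.1,interpolation=cv2.INTER_CUBIC))
W0=cloud(load("top0"));W=cloud(t)
for nm,(a,b,c,d) in (("bowl",(285,105,335,150)),("cup",(350,105,385,145)),("clay",(450,245,490,285))):
    for w in (W0,W):
        P=w[b:d,a:c].reshape(-1,3);P=P[P[:,2]>.015];print(nm,rect(P[:,:2])[0].round(4))
```

```text
t52.75 p [ 0.4296 -0.5831  0.2737] jaw 4.37 xdown [ 0. -0. -1.] F [0.6 0.1 0.1] op 0.0005 j6 43
lid n 3792 angle 0.1
lid n 5055 angle 0.05
bowl [ 0.7429 -0.0682]
bowl [ 0.7427 -0.0681]
cup [ 0.7473 -0.2092]
cup [ 0.7472 -0.2089]
clay [ 0.4104 -0.4578]
clay [ 0.3985 -0.3559]
```

View pics/t24.png

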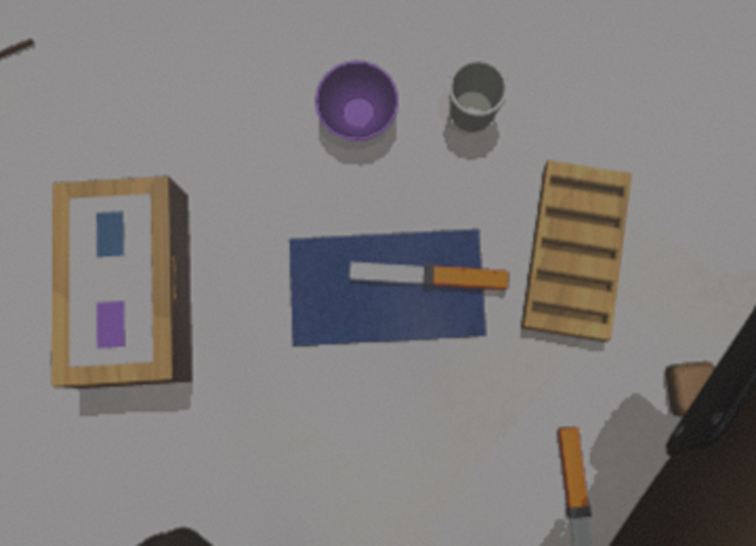

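View pics/side24.png

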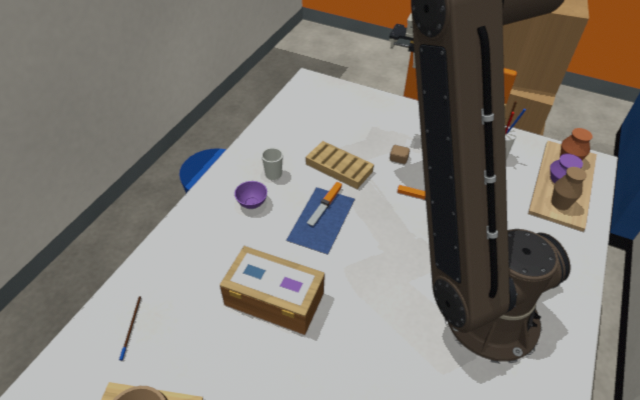

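The top view shows the knife knocked aside: its orange handle at about (495,278) in the crop hangs over the mat's right edge at (482,280). I'll re-measure it and put it back.

Run:
```python
from h import *
from plant import ctrl
t=load("top24");W=cloud(t);hsv=cv2.cvtColor(t["frame"],cv2.COLOR_BGR2HSV)
m=np.zeros((400,640),bool);m[195:225,300:390]=1
o=m&(hsv[...,0]<20)&(hsv[...,1]>150)&(W[...,2]>.012);b=m&(hsv[...,1]<90)&(hsv[...,2]>110)&(W[...,2]>.008)&(W[...,1]>-.2)
r=[]
for k in (o,b):
    v,u=np.nonzero(k);P=W[k];c=P.mean(0);r.append(c);print(u.min(),u.max(),v.min(),v.max(),c.round(4),rect(P[:,:2]),np.percentile(P[:,2],[10,90]))
d=(r[1]-r[0])[:2];d/=np.linalg.norm(d);print("yaw",np.degrees(np.arctan2(d[1],d[0])))
P=W[o];s=(P[:,:2]-r[0][:2])@d;print("orange range",s.min(),s.max())
rear=r[0][:2]+d*s.min();print("rear",rear,"org",rear+d*.05,"grip@30",rear+d*.08)
g=rear+d*.08
go(ctrl,[g[0],g[1],.12],np.degrees(np.arctan2(d[1],d[0]))-90)
```

```text
347 381 207 217 [ 0.5356 -0.2047  0.0235] (array([ 0.53592609, -0.20490704]), array([0.08386108, 0.01968931]), 87.91226196289062) [0.020931   0.02613521]
307 341 205 214 [ 0.5425 -0.1065  0.015 ] (array([ 0.54262427, -0.10659492]), array([0.08540231, 0.01989513]), 87.01459503173828) [0.01280557 0.01749715]
yaw 85.97703674393948
orange range -0.04193205474458765 0.04208841907101452
rear [ 0.53266236 -0.24656208] org [ 0.53617018 -0.19668528] grip@30 [ 0.53827487 -0.1667592 ]
t52.75 p [ 0.4296 -0.5831  0.2737] jaw 4.37 xdown [ 0. -0. -1.] F [0.6 0.1 0.1] op 0.0005 j6 43
offset(now axes) [ 0.1537 -0.4069 -0.14  ] | roll 8.4 | offset after roll [ 0.1537 -0.423  -0.0791]
```

Request:
{"op": "servo_tool", "data": {
  "motion": [
    {"offset": [0, 0, 0], "roll": 8.4, "claw": -0.2},
    {"offset": [0, -0.03, -0.005], "roll": 0, "claw": -0.2},
    {"offset": [0, -0.055, -0.01], "roll": 0, "claw": -0.2},
    {"offset": [0, -0.055, -0.01], "roll": 0, "claw": -0.2},
    {"offset": [0, -0.055, -0.01], "roll": 0, "claw": -0.2},
    {"offset": [0.01, -0.055, -0.01], "roll": 0, "claw": -0.2},
    {"offset": [0.02, -0.055, -0.01], "roll": 0, "claw": -0.2},
    {"offset": [0.03, -0.05, -0.01], "roll": 0, "claw": -0.2},
    {"offset": [0.04, -0.045, -0.009], "roll": 0, "claw": -0.2},
    {"offset": [0.035, -0.023, -0.005], "roll": 0, "claw": -0.2},
    {"offset": [0.02, 0, 0], "roll": 0, "claw": -0.2},
    {"offset": [0, 0, 0], "roll": 0, "claw": -0.2}
  ]
}}

```text
clock: 54.25
tool_pos: [0.5371, -0.1664, 0.1176]
orientation: [1.7, 89.9, 177.7]
force: [0.4, 0.3, 1.1]
opening: 0.0347
```

Run:
```python
from h import *
from plant import ctrl
s=shot(ctrl,"wrist","25")
o,R,a=state(ctrl)
go(ctrl,[.5383,-.1668,.007],-4)
print(proj(s,[.5383,-.1668,.024]))
```

```text
t54.30 p [ 0.538  -0.167   0.1188] jaw -3.99 xdown [-0. -0. -1.] F [ 0.5 -0.2  0.5] op 0.0349 j6 -7
t54.30 p [ 0.538  -0.167   0.1188] jaw -3.99 xdown [-0. -0. -1.] F [ 0.5 -0.2  0.5] op 0.0349 j6 -7
offset(now axes) [ 0.1118 -0.0002 -0.0003] | roll 0.01 | offset after roll [ 0.1118 -0.0002 -0.0003]
(np.float64(317.9357457437486), np.float64(205.68186242305958))
```

View pics/wrist25.png

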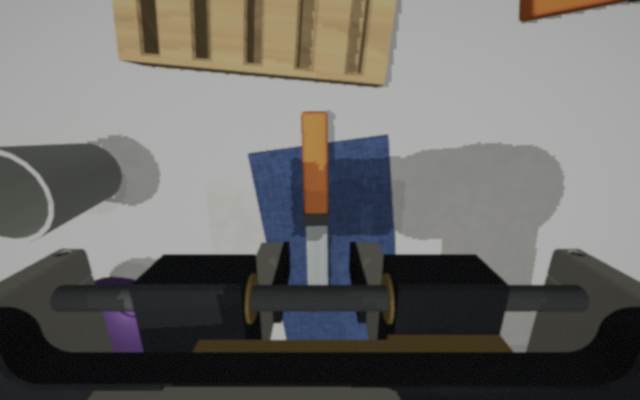

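The wrist view shows the handle centred between the jaws at (315,160), with the rear end overhanging the mat's edge and the projected grip point inside the handle. I'll go down and grip it.

Request:
{"op": "servo_tool", "data": {
  "motion": [
    {"offset": [0.03, 0, 0], "roll": 0, "claw": -0.2},
    {"offset": [0.035, 0, 0], "roll": 0, "claw": -0.2},
    {"offset": [0.03, 0, 0], "roll": 0, "claw": -0.2},
    {"offset": [0.013, 0, 0], "roll": 0, "claw": -0.2},
    {"offset": [0.003, 0, 0], "roll": 0, "claw": -0.2},
    {"offset": [0, 0, 0], "roll": 0, "claw": -0.2}
  ]
}}

```text
clock: 55.05
tool_pos: [0.5389, -0.1678, 0.0085]
orientation: [-179.7, 89.9, -3.8]
force: [-0.1, -0.5, 0.6]
opening: 0.0349
```

Request:
{"op": "servo_tool", "data": {
  "motion": [
    {"offset": [0, 0, 0], "roll": 0, "claw": -1},
    {"offset": [0, 0, 0], "roll": 0, "claw": -1},
    {"offset": [0, 0, 0], "roll": 0, "claw": -1},
    {"offset": [0, 0, 0], "roll": 0, "claw": -1},
    {"offset": [-0.01, 0, 0], "roll": 0, "claw": -1},
    {"offset": [-0.02, 0, 0], "roll": 0, "claw": -1},
    {"offset": [0, 0, 0], "roll": 0, "claw": -1}
  ]
}}

```text
clock: 55.92
tool_pos: [0.5391, -0.1677, 0.039]
orientation: [-176.7, 89.8, -0.8]
force: [0.2, 1.5, -0.5]
opening: 0.0214
```

Run:
```python
from h import *
from plant import ctrl
go(ctrl,[.5285,-.126,.04],1)
```

```text
t55.92 p [ 0.5391 -0.1677  0.039 ] jaw -4.07 xdown [ 0.003 -0.    -1.   ] F [ 0.2  1.5 -0.5] op 0.0214 j6 -7
offset(now axes) [-0.0011 -0.0408  0.0135] | roll -5.07 | offset after roll [-0.0011 -0.0419  0.0098]
```

Request:
{"op": "servo_tool", "data": {
  "motion": [
    {"offset": [0, 0, 0], "roll": -5.1, "claw": -1},
    {"offset": [0, -0.02, 0.005], "roll": 0, "claw": -1},
    {"offset": [0, -0.02, 0.005], "roll": 0, "claw": -1},
    {"offset": [0, -0.008, 0], "roll": 0, "claw": -1},
    {"offset": [0.012, 0, 0], "roll": 0, "claw": -1},
    {"offset": [0.012, 0, 0], "roll": 0, "claw": -1},
    {"offset": [0.005, 0, 0], "roll": 0, "claw": -1},
    {"offset": [0, 0, 0], "roll": 0, "claw": -1}
  ]
}}

```text
clock: 56.92
tool_pos: [0.5269, -0.1203, 0.0079]
orientation: [13.2, 89.9, -165.8]
force: [-0.8, -0.0, 1.8]
opening: 0.0216
```

Run:
```python
from h import *
from plant import ctrl
go(ctrl,[.5285,-.120,.0085],1)
```

```text
t56.92 p [ 0.5269 -0.1203  0.0079] jaw 1.00 xdown [-0.001 -0.    -1.   ] F [-0.8 -0.   1.8] op 0.0216 j6 -7
offset(now axes) [-0.0006 -0.0003 -0.0016] | roll 0.0 | offset after roll [-0.0006 -0.0003 -0.0016]
```

Release, rise and retreat.

Request:
{"op": "servo_tool", "data": {
  "motion": [
    {"offset": [0, 0, 0], "roll": 0, "claw": -0.3},
    {"offset": [0, 0, 0], "roll": 0, "claw": -0.2},
    {"offset": [0, 0, 0], "roll": 0, "claw": -0.2},
    {"offset": [0, 0, 0], "roll": 0, "claw": -0.2},
    {"offset": [-0.03, 0, 0], "roll": 0, "claw": -0.2},
    {"offset": [-0.05, 0, 0], "roll": 0, "claw": -0.2},
    {"offset": [-0.06, 0, 0], "roll": 0, "claw": -0.2},
    {"offset": [-0.06, 0, 0], "roll": 0, "claw": -0.2},
    {"offset": [-0.05, 0.03, 0], "roll": 0, "claw": -0.2},
    {"offset": [0, 0.06, 0.01], "roll": 0, "claw": -0.2},
    {"offset": [0, 0.06, 0.01], "roll": 0, "claw": -0.2},
    {"offset": [0, 0.06, 0.015], "roll": 0, "claw": -0.2}
  ]
}}

```text
clock: 58.42
tool_pos: [0.4956, -0.332, 0.2586]
orientation: [173.7, 90.0, -5.2]
force: [0.7, -0.2, 0.5]
opening: 0.0351
```

Request:
{"op": "servo_tool", "data": {
  "motion": [
    {"offset": [0, 0.06, 0.015], "roll": 0, "claw": -0.2},
    {"offset": [0, 0.06, 0.015], "roll": 0, "claw": -0.2},
    {"offset": [0, 0.06, 0.03], "roll": 0, "claw": -0.2},
    {"offset": [0, 0.05, 0.04], "roll": 0, "claw": -0.2},
    {"offset": [0, 0.05, 0.04], "roll": 0, "claw": -0.2},
    {"offset": [0, 0.03, 0.03], "roll": 0, "claw": -0.2},
    {"offset": [0, 0, 0], "roll": 0, "claw": -0.2},
    {"offset": [0, 0, 0], "roll": 0, "claw": -0.2}
  ]
}}

```text
clock: 59.42
tool_pos: [0.3352, -0.6367, 0.258]
orientation: [-79.4, 90.0, 101.6]
force: [0.3, -1.0, -0.3]
opening: 0.0351
```

Run:
```python
from h import *
from plant import ctrl
s=shot(ctrl,"side","26");t=shot(ctrl,"top","26");state(ctrl);lidfit(s);lidfit(t)
cv2.imwrite("pics/t26.png",cv2.resize(t["frame"][80:340,140:500],None,fx=2.1,fy=2.1,interpolation=cv2.INTER_CUBIC))
W0=cloud(load("side0"));W=cloud(s)
for nm,(a,b,c,d) in (("clay side view",(385,140,415,168)),):
    for w in (W0,W):
        P=w[b:d,a:c].reshape(-1,3);P=P[P[:,2]>.015];print(nm,rect(P[:,:2])[0].round(4))
```

```text
t59.52 p [ 0.3362 -0.6362  0.2584] jaw 1.08 xdown [ 0.  0. -1.] F [ 0.7 -0.2  0.1] op 0.0352 j6 48
lid n 3782 angle 0.04
lid n 5051 angle 0.02
clay side view [ 0.4101 -0.4532]
clay side view [ 0.4106 -0.4541]
```

View pics/t26.png

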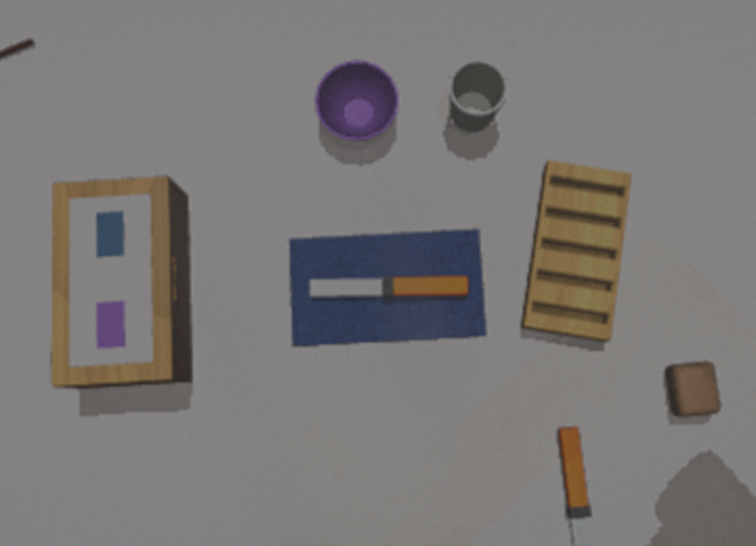

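The knife is centred on the mat at (388,287), the lid is shut, the rack is empty and the bystanders are in place. I'm handing the job in.

Run:
```python
from plant import ctrl
print(ctrl.close_job())
```

```text
the job is handed in; nothing more can be done
None
```

I levered the lid open with the pry knife from the mat and swung it to its stop (about 100°), then laid the knife back on the mat. The four tiles that were there (purple, white, blue and yellow; green was absent) went into slots 0 to 3. I shut the lid with closed fingers and handed the job in at about 60 s of the 210 s allowed.

- **Tiles:** all four tops measured about 78.8 mm in the wrist view, against 78 mm for fully seated. The rack is empty.
- **Lid:** it reads 0.02° to 0.04° from shut in the last two views.
- **Knife:** the check after closing showed it had been knocked over the mat's edge. I regripped it and put it back; the last view shows it lying fully on the mat.
- **Bowl, cup and clay:** they have not moved beyond measurement noise. One clay reading disagreed because the arm was in the way, and the final pictures and side view show it in place.
- **Forces:** the highest tool-force reading I saw was about 26 N, while pressing the lid shut with the fingertips.

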